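Top up the bowl feeder with ferrite sleeves

TASK

Top up the bowl feeder: first pull its brake lever towards the robot until it locks in its notch, so that the bowl cannot turn, then carry every ferrite sleeve from the blue bin into the bowl with the scoop - ferrite chips and must stay clean, so do not touch the sleeves with the fingers and do not let them fall from more than about a hand's breadth. When the bin is empty, lay the scoop flat on its grey mat and take the brake off with the button on the end of the lever; leave the other things on the bench alone.

Things in the scene. Friction and masses are not known exactly. Their poses are not given: they have to be found in the camera images.
- feeder: Bench rotary bowl feeder, fixed: grey base with round motor housing, steel bowl on top, hand brake on its left. Origin on the bench under the bowl's axis; x away from the robot at yaw 0, y left, z up. The brake lever's pivot (level axis along y) is at x = -50, y = 150, z = 50 mm. Fixed too: a grey tray and a steel block on the bench.
- bowl_floor (a point): Middle of the bowl's inner floor, 59 mm above the bench. Inside, the floor is 64 mm in radius and the wall flares to 88 mm (90 mm outside) at the rim, 114 mm above the bench. The bowl turns freely about its upright axis unless the brake is on.
- brake_lever (a joint): Hand brake lever, rad. Black grip 20 mm wide (along y), 54 to 112 mm from the pivot. 0 = off, leaning 0.75 from upright to the feeder's +x; grows as its top is pulled to the feeder's -x, stop at 0.70. Past 0.66 a pawl drops into a notch; let go, it settles at about 0.58 and stays. Short of that, or with the button pressed, a spring takes it back to 0. Pulling takes 3 to 7 N.
- button_top (a point): Centre of the face of the steel release button in the lever's end, 14 mm across, slippery; 120 mm from the pivot with the brake off (held half in), 124 mm when popped out with the lever locked. Pressed along the lever towards the pivot: about 4 N and 4 mm free the locked lever, 6.5 mm is fully in.
- bin: Blue stock bin, fixed, 180 (x) x 112 (y) mm. Origin under its middle; x from the low front to the back. Inner width 104, floor 4 above the bench. Along x: front lip 16 high at -90; ramp down to the flat floor at -54; flat to 48; then a 46 degree slope up to the back wall at 86, 92 high. Side walls 4 thick, 78 high (26 for x < -30).
- scoop: Aluminium hand scoop, 150 g. Pan 60 (x) x 66 mm, floor 2, sides 24 high (38 behind), back 46, open in front. Origin under the pan's middle; x to the open front, whose lower edge (lip) is 30 ahead; z up. Black handle 20 wide, 16 thick, 98 long leaves the back 24 above the underside and rises 20 degrees; grip it by its flat sides at x = -72, z = 40 mm.
- scoop_mat: Grey mat on the bench, the scoop's place, fixed, 250 (x) x 120 (y) x 3 mm thick. Origin under its middle. The scoop starts lying flat on it.
- sleeve0: Ferrite sleeve, a dark grey cylinder 16 mm across and 18 mm long, 16 g; origin at its centre, x along its axis. In the bin at the start.
- sleeve1: Ferrite sleeve like sleeve0.
- sleeve2: Ferrite sleeve like sleeve0; may be absent (None).
- sleeve3: Ferrite sleeve like sleeve0; may be absent (None).
- sleeve4: Ferrite sleeve like sleeve0; may be absent (None).
- sleeve5: Ferrite sleeve like sleeve0; may be absent (None).
- sleeve6: Ferrite sleeve like sleeve0; may be absent (None).
- sleeve7: Ferrite sleeve like sleeve0; may be absent (None).
- sleeve8: Ferrite sleeve like sleeve0; may be absent (None).
- sleeve9: Ferrite sleeve like sleeve0; may be absent (None).
- sleeve10: Ferrite sleeve like sleeve0; may be absent (None).
- sleeve11: Ferrite sleeve like sleeve0; may be absent (None).
- tape: Bystander: roll of yellow tape lying flat, 84 mm across, 19 mm high; origin under its middle.
- mouse: Bystander: black computer mouse, 104 x 60 x 34 mm; origin on its underside.
- flux_jar: Bystander: amber glass jar with white cap, 44 mm across, 55 mm high; origin under its middle.
- driver: Bystander: screwdriver with orange handle, lying; origin under its middle.
- spool: Bystander: white plastic spool, 60 mm across, 40 mm high; origin under its middle.

How it is judged:
On the way, in this order (a step that is already met when the one before it is completed fails the run):
1. the brake lever is locked in its notch and let go (value of joint brake_lever between 0.5 and 0.645 rad and contact force between the fingers and anything else below 0.3 N), for 0.3 s.
2. every sleeve lies in the bowl, with the brake still locked (value of joint brake_lever above 0.5 rad and horizontal distance between each of sleeve0, sleeve1, sleeve2, sleeve3, sleeve4, sleeve5, sleeve6, sleeve7, sleeve8, sleeve9, sleeve10, sleeve11 and bowl_floor below 0.082 m and z of sleeve0 in the frame of bowl_floor between 0 and 0.05 m and z of sleeve1 in the frame of bowl_floor between 0 and 0.05 m and z of sleeve2 in the frame of bowl_floor between 0 and 0.05 m and z of sleeve3 in the frame of bowl_floor between 0 and 0.05 m and z of sleeve4 in the frame of bowl_floor between 0 and 0.05 m and z of sleeve5 in the frame of bowl_floor between 0 and 0.05 m and z of sleeve6 in the frame of bowl_floor between 0 and 0.05 m and z of sleeve7 in the frame of bowl_floor between 0 and 0.05 m and z of sleeve8 in the frame of bowl_floor between 0 and 0.05 m and z of sleeve9 in the frame of bowl_floor between 0 and 0.05 m and z of sleeve10 in the frame of bowl_floor between 0 and 0.05 m and z of sleeve11 in the frame of bowl_floor between 0 and 0.05 m), for 0.2 s.
3. the brake is off again (value of joint brake_lever below 0.06 rad), for 0.2 s.
At the end, for the whole second after the job is handed in: Every sleeve present rests in the bowl (centre within 82 mm of its axis, 0 to 50 mm above its floor); brake lever off (below 0.06 rad); scoop at rest, flat and right way up (within 0.12 rad, underside under 5 mm above the mat), middle of its pan over the mat (horizontal distance between each of sleeve0, sleeve1, sleeve2, sleeve3, sleeve4, sleeve5, sleeve6, sleeve7, sleeve8, sleeve9, sleeve10, sleeve11 and bowl_floor below 0.082 m and z of sleeve0 in the frame of bowl_floor between 0 and 0.05 m and z of sleeve1 in the frame of bowl_floor between 0 and 0.05 m and z of sleeve2 in the frame of bowl_floor between 0 and 0.05 m and z of sleeve3 in the frame of bowl_floor between 0 and 0.05 m and z of sleeve4 in the frame of bowl_floor between 0 and 0.05 m and z of sleeve5 in the frame of bowl_floor between 0 and 0.05 m and z of sleeve6 in the frame of bowl_floor between 0 and 0.05 m and z of sleeve7 in the frame of bowl_floor between 0 and 0.05 m and z of sleeve8 in the frame of bowl_floor between 0 and 0.05 m and z of sleeve9 in the frame of bowl_floor between 0 and 0.05 m and z of sleeve10 in the frame of bowl_floor between 0 and 0.05 m and z of sleeve11 in the frame of bowl_floor between 0 and 0.05 m and linear speed of each of sleeve0, sleeve1, sleeve2, sleeve3, sleeve4, sleeve5, sleeve6, sleeve7, sleeve8, sleeve9, sleeve10, sleeve11 below 0.05 m/s and value of joint brake_lever below 0.06 rad and x of scoop in the frame of scoop_mat between -0.125 and 0.125 m and y of scoop in the frame of scoop_mat between -0.06 and 0.06 m and z of scoop in the frame of scoop_mat below 0.008 m and angle between scoop's own z axis and vertical below 0.12 rad and linear speed of scoop below 0.02 m/s); the robot touches nothing.
It fails at once if a sleeve is touched by the fingers (over 2 N) (contact force between the fingers and sleeve0 above 2 N or contact force between the fingers and sleeve1 above 2 N or contact force between the fingers and sleeve2 above 2 N or contact force between the fingers and sleeve3 above 2 N or contact force between the fingers and sleeve4 above 2 N or contact force between the fingers and sleeve5 above 2 N or contact force between the fingers and sleeve6 above 2 N or contact force between the fingers and sleeve7 above 2 N or contact force between the fingers and sleeve8 above 2 N or contact force between the fingers and sleeve9 above 2 N or contact force between the fingers and sleeve10 above 2 N or contact force between the fingers and sleeve11 above 2 N).
It fails at once if a sleeve falls from a height (faster than 1.7 m/s, about 150 mm) (linear speed of any of sleeve0, sleeve1, sleeve2, sleeve3, sleeve4, sleeve5, sleeve6, sleeve7, sleeve8, sleeve9, sleeve10, sleeve11 above 1.7 m/s).
It fails at once if another thing on the bench is pushed more than 30 mm from its place (distance of any of tape, mouse, flux_jar, driver, spool from where it was at the start of the episode above 0.03 m).
Of sleeve2, sleeve3, sleeve4, sleeve5, sleeve6, sleeve7, sleeve8, sleeve9, sleeve10, sleeve11 only 6 to 10 are there at a start; the rules pass over those that are not, and their reading is None.
At some moment in a run one of scoop may be knocked a few centimetres aside while the robot is not near it.
It also fails if it takes over 210 s, if anything falls off the work surface, if the arm or the gripper's body presses on something with over 40 N, if the wrist force passes 120 N, or if a joint passes its speed limit or range.

ROBOT

A 7-joint arm with a two-finger parallel gripper is mounted at the origin on the work surface. World frame = base frame: x ahead of the robot, y to its left, z up, the work surface at z = 0. Lengths are in m, angles in rad, forces in N, time in s.
With the tool pointing down it reaches from about 0.35 to 0.9 m from the base axis. Payload 8.1 kg.
Tool frame: the origin (TCP) lies on the centre line of the jaws, within the pads' length; the fingertips stand 25 mm ahead of it and the grasp point (between the pads) lies 6 mm ahead of it; z points along the fingers, y is the line along which they close (so a half turn about z gives the same grasp; the last joint's range is limited). The gripper opens to 92 mm and grips with 3 to 60 N. Pads are 19 mm wide; open, the fingers measure 130 mm over their backs; the gripper's body (75 mm by 190 mm) begins 47 mm behind the grasp point.
Start: joints at [-1.315, 0.434, 0.025, 1.573, -0.012, 1.134, -0.075], TCP at [0.219, 0.585, 0.252] pointing down, gripper open.
Joint ranges: [-2.62, 2.62], [-0.44, 2.09], [-1.27, 1.32], [0.08, 2.57], [-1.32, 4.46], [0.12, 2], [-2.74, 2.74]. Speed limits (rad/s): [2.22, 2.22, 3.01, 3.01, 3.14, 3.14, 3.14].

INTERFACE

Orientations are given as a unit quaternion [x, y, z, w].
In Python, from rig import state, read_camera, hand_in, look_for, place_of gives the robot as it stands. The module is installed in compiled form; this text tells all that it offers.
- The arm moves only by the tool send_rows, never from a script. Its argument "plan" is a list of rows, each a list of 3 entries, a list of its own where there are three numbers: the shift along the world's x, y, z in m, then the turn, a rotation vector about the world's x, y, z in degrees, then the opening, from 0 (shut) to 1 (fully open). A call has 1 to 12 rows; each row shifts and turns the commanded pose from where the row before left it; what a row does not reach is not made up. A row lasts 1/8 s, in which the tool goes at most 62.5 mm and 10.7 degrees, less where a joint would pass 70% of its speed; a pose out of reach is approached as far as the arm can. A call is refused whole if a number of a shift passes 0.0625 or a number of a turn 10.7, either way. A call with a gripper value outside its range is refused whole. The fingers move at their own pace and stop on an object; the grip force is fixed at half the most. Time passes only in rows, so rows that do not move let the fingers close. It gives the time, the measured TCP pose, the force, the opening and the grip force at its end, in the units of the state.
- state(): the state, without advancing time (a new reading comes with each control period).
- read_camera(name): name is "scene" or "side" or "wrist"; returns a dict with "frame" (420x560x3 uint8, red, green, blue), "depth" (420x560 float32, m along the optical axis (not along the pixel's ray), 0 where there is no reading), "mtx" (3x3 intrinsics, pixels), "D" ([k1, k2, p1, p2, k3] as OpenCV has them; the pictures are not rectified), "pose" (4x4, takes a point from camera to world coordinates). Camera axes: x right, y up, looking along -z (the intrinsics and any distortion apply to the point x, -y, -z); pixel columns grow to the right and rows downward; lengths in m; the calibration is good to about 2 mm. A picture is of the moment at which its call begins.
- hand_in(): hands the job in; it is judged then, once.
Trained networks look in a picture, given as the dict that the camera call returned (one of the last four; its "shot" number tells which), for a name from the list of things; names that differ only in an ending like _2 or _b are one class to them, and where a whole thing is asked for, a point or a joint stands for the part that bears it (a point fixed in the world has none). Each returns a list of dicts, best first, with "conf" (0 to 1); they miss things now and then, are a little off and sometimes report something else, mostly with a low value. They report only what shows in the picture. A call takes as long as a camera call.
- look_for(picture, name): "pixel" ([column, row] in pixels, amid what is visible of it).
- place_of(picture, name): "pixel" ([column, row] in pixels: a listed point, or the origin of a listed thing).
The state is a dict: "clock": time; "joint_positions": joint angles; "qvel": joint speeds; "effort": joint torques, N m; "tcp_pos": TCP position; "ee_rot": TCP orientation; "contact_force": force on the tool from outside, world axes, zero at the start; "moment": the same for the moment, N m; "width": finger opening in m; "grip_force": force on a finger pad.
Only numpy, scipy, OpenCV 4.12 (cv2) and the standard library are available. Lean on these libraries where they do the work, as an engineer would, in place of code of your own. Each camera call takes 0.05 s, during which the arm holds its last target. There are 200 camera calls.

## Working session

There is one attempt and no reset: what is moved stays moved. The work goes in short steps, Python scripts to look and compute and a tool call to move; the robot and the scene stay as the last step left them, time stands still between calls to the robot, and variables do not carry over. Pictures are saved under pics/ and viewed, at most 14 in all, crops included, and the job is handed in when it is done.

Besides the shell and the picture viewer there is one more tool, called after "Request:" by a JSON object that holds its "method" and its "body". send_rows: Moves the arm, as the interface text tells. Its arguments: {"type":"object","properties":{"plan":{"type":"array","items":{"type":"array"}}},"required":["plan"]}

```bash
mkdir -p pics; cat > h.py <<'E'
import numpy as np, cv2
from rig import *
def ray(c,px):
    p=cv2.undistortPoints(np.array([[px]],float),np.array(c["mtx"],float),np.array(c["D"],float)).ravel()
    return np.array([p[0],-p[1],-1.0])
def onz(c,px,z):
    T=np.array(c["pose"]); d=T[:3,:3]@ray(c,px); o=T[:3,3]
    return o+d*(z-o[2])/d[2]
def dep(c,px):
    u,v=int(round(px[0])),int(round(px[1])); w=c["depth"][max(v-1,0):v+2,max(u-1,0):u+2]; w=w[w>0]
    if len(w)==0: return None
    T=np.array(c["pose"]); return T[:3,:3]@(ray(c,px)*np.median(w))+T[:3,3]
def proj(c,P):
    T=np.array(c["pose"]); q=T[:3,:3].T@(np.array(P,float)-T[:3,3]); 
    return cv2.projectPoints(np.array([[q[0],-q[1],-q[2]]]),np.zeros(3),np.zeros(3),np.array(c["mtx"],float),np.array(c["D"],float))[0].ravel()
def cloud(c):
    H,W=c["depth"].shape; uu,vv=np.meshgrid(np.arange(W),np.arange(H))
    p=cv2.undistortPoints(np.stack([uu,vv],-1).reshape(-1,1,2).astype(float),np.array(c["mtx"],float),np.array(c["D"],float)).reshape(H,W,2)
    d=c["depth"]; P=np.stack([p[...,0]*d,-p[...,1]*d,-d],-1); T=np.array(c["pose"])
    Q=P@T[:3,:3].T+T[:3,3]; Q[d==0]=np.nan; return Q
def save(c,n): cv2.imwrite("pics/"+n,cv2.cvtColor(c["frame"],cv2.COLOR_RGB2BGR))
E
python3 - <<'E'
from h import *
np.set_printoptions(precision=4,suppress=True)
s=state(); print({k:np.round(v,3) for k,v in s.items()})
Z=dict(feeder=0,bowl_floor=.059,brake_lever=None,button_top=None,bin=0,scoop=.003,scoop_mat=0,tape=0,mouse=0,flux_jar=0,driver=0,spool=0)
for n in("scene","side"):
    c=read_camera(n); save(c,n+"0.png"); print(n,np.array(c["pose"])[:3])
    for k,z in Z.items():
        r=place_of(c,k)[:1]
        for q in r: print(k,round(q["conf"],2),np.round(q["pixel"]),onz(c,q["pixel"],z)[:2] if z is not None else "", dep(c,q["pixel"]))
E
```

```text
{'clock': np.float64(0.0), 'joint_positions': array([-1.315,  0.435,  0.025,  1.574, -0.012,  1.134, -0.075]), 'qvel': array([ 0.   ,  0.001, -0.   ,  0.001, -0.002,  0.001,  0.001]), 'effort': array([ -0.   , -66.786,   0.985, -31.445,  -0.061,   0.043,   0.   ]), 'tcp_pos': array([0.219, 0.585, 0.251]), 'ee_rot': array([ 0.179,  0.984, -0.001, -0.   ]), 'contact_force': array([0.782, 0.888, 0.919]), 'moment': array([-0.039, -0.001, -0.01 ]), 'grip_force': np.float64(0.0), 'width': np.float64(0.092)}
scene [[ 0.2223 -0.825   0.5195  1.0895]
 [ 0.975   0.1907 -0.1143 -0.0825]
 [-0.0048  0.5319  0.8468  0.9519]]
feeder 0.71 [242. 260.] [ 0.6123 -0.0738] [ 0.6219 -0.074   0.0193]Traceback (most recent call last):
  File "<stdin>", line 8, in <module>
ValueError: it knows: bin, bowl_floor, button_top, driver, feeder, flux_jar, mouse, scoop, scoop_mat, sleeve, spool, tape
```

```bash
python3 - <<'E'
from h import *
np.set_printoptions(precision=4,suppress=True)
Z=dict(feeder=0,bowl_floor=.059,button_top=.138,bin=0,scoop=.003,scoop_mat=0,tape=0,mouse=0,flux_jar=0,driver=0,spool=0)
for n in("scene","side"):
    c=read_camera(n); save(c,n+"0.png"); print(n,np.array(c["pose"])[:3].round(3).tolist())
    for k,z in Z.items():
        for q in place_of(c,k)[:1]: print(k,round(q["conf"],2),np.round(q["pixel"]),onz(c,q["pixel"],z)[:2], dep(c,q["pixel"]))
    print("sleeves",[(round(q["conf"],2),np.round(q["pixel"]).tolist()) for q in place_of(c,"sleeve")])
E
```

```text
scene [[0.222, -0.825, 0.52, 1.09], [0.975, 0.191, -0.114, -0.082], [-0.005, 0.532, 0.847, 0.952]]
bowl_floor 0.16 [218. 265.] [ 0.643  -0.1319] [ 0.6155 -0.1349  0.004 ]
button_top 0.61 [409. 190.] [0.5929 0.331 ] [0.594  0.3301 0.1397]
bin 0.98 [230. 270.] [ 0.6327 -0.1087] [ 0.6416 -0.1082  0.0184]
scoop 0.69 [131. 280.] [ 0.6091 -0.3448] [ 0.6098 -0.3444  0.0044]
scoop_mat 0.75 [128. 254.] [ 0.5345 -0.3488] [ 0.5581 -0.3375  0.0405]
tape 0.63 [293. 317.] [0.7798 0.0112] [ 0.7795  0.0113 -0.0007]
mouse 0.87 [258. 182.] [0.3925 0.0082] [0.418  0.0049 0.0348]
flux_jar 0.89 [175. 322.] [ 0.7324 -0.251 ] [ 0.7526 -0.2415  0.0538]
driver 0.63 [341. 230.] [0.586  0.1829] [0.6168 0.1666 0.0582]
spool 0.57 [404. 271.] [0.7303 0.2974] [0.7446 0.2823 0.0378]
sleeves [(0.63, [228.0, 280.0]), (0.61, [213.0, 262.0]), (0.61, [234.0, 273.0]), (0.57, [242.0, 281.0]), (0.54, [228.0, 260.0]), (0.51, [239.0, 262.0]), (0.46, [212.0, 251.0]), (0.46, [225.0, 253.0]), (0.42, [211.0, 285.0]), (0.42, [242.0, 268.0]), (0.38, [213.0, 271.0]), (0.38, [245.0, 252.0]), (0.17, [295.0, 314.0])]
side [[-0.979, 0.
[... 218 characters left out ...]
on_top 0.59 [242. 280.] [0.5948 0.3362] [0.5941 0.3384 0.14  ]
bin 0.7 [275. 214.] [ 0.6318 -0.123 ] [ 0.625  -0.0946  0.019 ]
scoop 0.67 [217. 233.] [0.7759 0.0126] [0.7768 0.0105 0.0014]
scoop_mat 0.57 [309. 180.] [ 0.5578 -0.3583] [ 0.5567 -0.3505  0.0043]
tape 0.84 [215. 235.] [0.7785 0.0185] [0.7676 0.0439 0.0196]
mouse 0.82 [345. 248.] [0.4011 0.0146] [0.4004 0.0356 0.0161]
flux_jar 0.52 [192. 308.] [0.7376 0.3054] [0.7319 0.3157 0.0113]
driver 0.59 [357. 369.] [0.3462 0.4026] [0.3462 0.4027 0.0002]
spool 0.91 [193. 308.] [0.7346 0.3059] [0.73   0.3143 0.0093]
sleeves [(0.61, [281.0, 208.0]), (0.42, [284.0, 215.0]), (0.4, [343.0, 247.0]), (0.39, [278.0, 213.0]), (0.36, [291.0, 209.0])]
```

View pics/scene0.png

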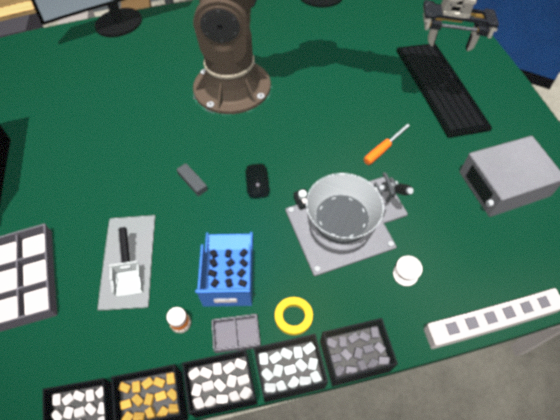

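View pics/side0.png

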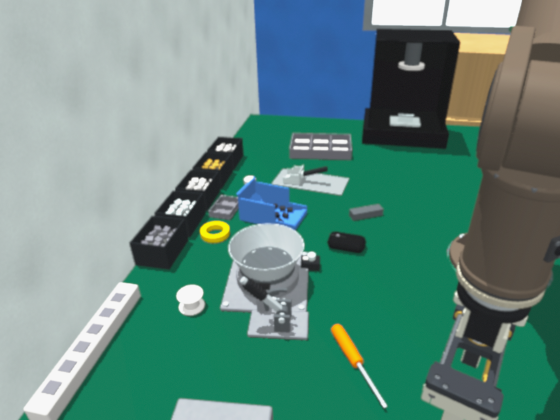

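Scene view: the bin (about 228,268) has its low front facing the robot and holds 12 sleeves in a 4x3 layout. The scoop (125,265) points away from the robot on its mat, the bowl is at (343,208), and the brake lever's button is at about (409,190). In the side view the detections for scoop and flux_jar are wrong. Next I fit the geometry from the depth clouds.

```bash
python3 - <<'E'
from h import *
from scipy.optimize import least_squares
np.set_printoptions(precision=4,suppress=True)
for n in("scene","side"):
    c=read_camera(n); Q=cloud(c); F=c["frame"].astype(int); hsv=cv2.cvtColor(c["frame"],cv2.COLOR_RGB2HSV)
    fin=np.isfinite(Q[...,2])
    # bowl rim
    d=np.hypot(Q[...,0]-.578,Q[...,1]-.168); m=fin&(Q[...,2]>.108)&(Q[...,2]<.12)&(d<.105)&(d>.07); P=Q[m]
    r=least_squares(lambda p:np.hypot(P[:,0]-p[0],P[:,1]-p[1])-p[2],[.578,.168,.088],loss="soft_l1",f_scale=.002); print(n,"bowl",len(P),r.x)
    # lever/black grip
    m=fin&(F.max(-1)<60)&(Q[...,2]>.06)&(np.hypot(Q[...,0]-.56,Q[...,1]-.32)<.07); P=Q[m]; 
    if len(P)>5:
        ctr=P.mean(0); u=np.linalg.svd(P-ctr)[2][0]; print("lever",len(P),ctr,u*np.sign(u[2]),P.min(0),P.max(0))
    # feeder plate
    # bin
    m=fin&(hsv[...,0]>98)&(hsv[...,0]<125)&(hsv[...,1]>120)&(np.hypot(Q[...,0]-.63,Q[...,1]+.11)<.16); P=Q[m]
    top=P[P[:,2]>.06]; print("bin z max",P[:,2].max(),len(P)); b=cv2.minAreaRect((P[:,:2]*1000).astype(np.float32)); print("rect",b, cv2.boxPoints(b).tolist())
    b=cv2.minAreaRect((top[:,:2]*1000).astype(np.float32)); print("toprect",b)
    # mat
    m=fin&(hsv[...,1]<60)&(Q[...,2]<.02)&(abs(Q[...,0]-.56)<.16)&(abs(Q[...,1]+.345)<.1); b=cv2.minAreaRect((Q[m][:,:2]*1000).astype(np.float32)); print("mat",m.sum(),b)
    # handle
    m=fin&(F.max(-1)<60)&(Q[...,2]>.02)&(abs(Q[...,0]-.53)<.1)&(abs(Q[...,1]+.345)<.08); P=Q[m]
    if len(P)>5: ctr=P.mean(0); u=np.linalg.svd(P-ctr)[2][0]; print("handle",len(P),ctr,u,P.min(0),P.max(0))
    m=fin&(Q[...,2]>.02)&(F.max(-1)>110)&(abs(Q[...,0]-.61)<.07)&(abs(Q[...,1]+.345)<.08); P=Q[m]
    if len(P)>5: print("pan",len(P),cv2.minAreaRect((P[:,:2]*1000).astype(np.float32)),P.min(0),P.max(0))
c=read_camera("scene"); 
cv2.imwrite("pics/zoom0.png",cv2.cvtColor(np.hstack([cv2.resize(c["frame"][205:310,90:260],None,fx=3,fy=3,interpolation=cv2.INTER_CUBIC)]),cv2.COLOR_RGB2BGR))
cv2.imwrite("pics/zoom1.png",cv2.cvtColor(cv2.resize(c["frame"][150:280,280:430],None,fx=4,fy=4,interpolation=cv2.INTER_CUBIC),cv2.COLOR_RGB2BGR))
E
```

```text
scene bowl 415 [0.5817 0.1797 0.0877]
lever 82 [0.5737 0.3217 0.1171] [0.7275 0.0718 0.6823] [0.5536 0.3175 0.0957] [0.5942 0.3323 0.1344]
bin z max 0.09675183367965756 2850
rect ((625.96533203125, -120.82318115234375), (134.0054473876953, 198.6454315185547), 78.99810791015625) [[515.6812133789062, -167.63955688476562], [710.6757202148438, -205.54934692382812], [736.2494506835938, -74.00680541992188], [541.2549438476562, -36.097015380859375]]
toprect ((663.5415649414062, -118.52432250976562), (114.41485595703125, 125.70223999023438), 78.70489501953125)
mat 3896 ((567.330810546875, -322.9231262207031), (189.47682189941406, 284.8863220214844), 82.09226989746094)
handle 119 [ 0.5367 -0.3427  0.0513] [ 0.9373 -0.0311 -0.3472] [ 0.5006 -0.3525  0.036 ] [ 0.5728 -0.336   0.0677]
pan 329 ((595.0504760742188, -349.91717529296875), (69.89628601074219, 96.73323059082031), 85.56990051269531) [ 0.5462 -0.3841  0.0201] [ 0.6459 -0.3151  0.051 ]
side bowl 439 [0.582  0.1823 0.0873]
lever 250 [0.5674 0.3351 0.1147] [0.2798 0.6289 0.7254] [0.5487 0.2568 0.06  ] [0.59   0.344  0.1376]
bin z max 0.09774001842708713 2222
rect ((650.172119140625, -111.36839294433594), (121.62433624267578, 217.40655517578125), 78.91395568847656) [[531.80419921875, -150.14398193359375], [745.15380859375, -191.9475555419922], [768.5400390625, -72.59280395507812], [555.1904296875, -30.789230346679688]]
toprect ((663.2474975585938, -115.11946105957031), (119.48210144042969, 121.11425018310547), 77.96791076660156)
mat 1069 ((553.6437377929688, -351.97357177734375), (130.79928588867188, 253.9569091796875), 81.60089111328125)
handle 59 [ 0.5328 -0.3359  0.0509] [ 0.9365 -0.0702 -0.3437] [ 0.4967 -0.344   0.0315] [ 0.5733 -0.3281  0.0667]
pan 194 ((597.3358764648438, -347.52252197265625), (76.84864044189453, 104.67021179199219), 82.76619720458984) [ 0.5455 -0.3922  0.02  ] [ 0.6448 -0.3076  0.0539]
```

View pics/zoom1.png

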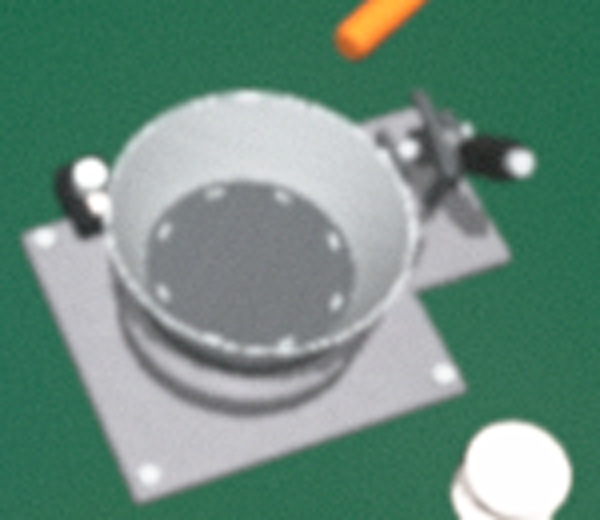

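View pics/zoom0.png

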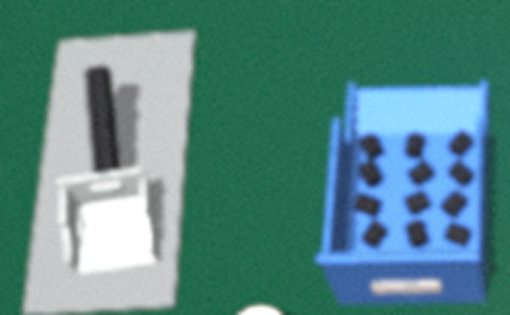

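Zoomed, the feeder yaw is about +7.5° and the lever on its +y side is at off. The bin has all 12 sleeves and its yaw is about -11°. The scoop yaw is about -3°. First the brake: I move to the far side of the lever with the fingers closed.

Request:
{"method": "send_rows", "body": {"plan": [[[0.045,-0.027,0],[0,0,9.4],0],[[0.045,-0.027,0],[0,0,9.4],0],[[0.045,-0.027,0],[0,0,9.4],0],[[0.045,-0.027,0],[0,0,0],0],[[0.045,-0.027,0],[0,0,0],0],[[0.045,-0.027,0],[0,0,0],0],[[0.045,-0.027,0],[0,0,0],0],[[0.045,-0.027,0],[0,0,0],0],[[0.048,-0.031,0],[0,0,0],0],[[0,0,0],[0,0,0],0],[[0,0,0],[0,0,0],0]]}}

```text
clock: 2.98
tcp_pos: [0.6272, 0.3384, 0.2514]
ee_rot: [-0.066, 0.998, 0.0, -0.0]
contact_force: [-0.0, 0.5, 0.2]
width: 0.0005
grip_force: 0.0
```

```bash
python3 - <<'E'
from h import *
np.set_printoptions(precision=4,suppress=True)
s=state(); print(s["tcp_pos"],s["ee_rot"],s["width"],s["contact_force"],s["joint_positions"])
for n in("scene","side","wrist"):
    c=read_camera(n)
    for q in place_of(c,"button_top")[:2]: print(n,round(q["conf"],2),np.round(q["pixel"]),onz(c,q["pixel"],.138),dep(c,q["pixel"]))
save(c,"w1.png")
E
```

```text
[0.6272 0.3384 0.2514] [-0.0664  0.9978  0.0002 -0.0004] 0.0005018524395795485 [-0.0467  0.4551  0.16  ] [-0.5855  0.5826  0.0276  1.3248 -0.0169  1.2349  1.1469]
scene 0.7 [212. 252.] [ 0.6506 -0.1355  0.138 ] [ 0.5864 -0.1432  0.0189]
scene 0.52 [410. 190.] [0.5929 0.3322 0.138 ] [0.5935 0.3317 0.139 ]
side 0.56 [240. 278.] [0.6009 0.333  0.138 ] [0.6394 0.2279 0.0394]
wrist 0.65 [270. 180.] [0.5992 0.3305 0.138 ] [ 0.6226  0.3305 -0.0002]
```

View pics/w1.png

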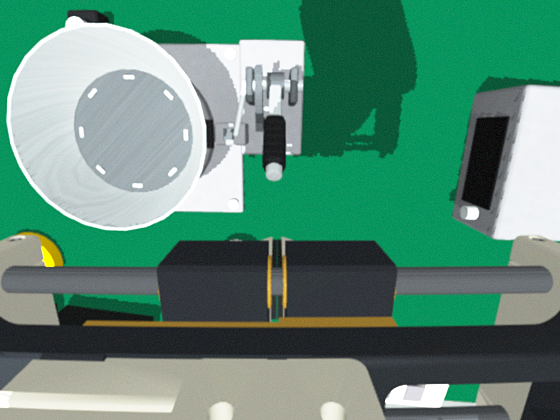

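Wrist view: the lever grip (273,145) and button (274,172) are in line with the jaw centre (277), so I descend and pull.

Request:
{"method": "send_rows", "body": {"plan": [[[0,0,-0.034],[0,0,0],0],[[0,0,-0.034],[0,0,0],0],[[0,0,-0.033],[0,0,0],0],[[0,0,0],[0,0,0],0],[[-0.01,-0.0013,0],[0,0,0],0],[[-0.01,-0.0013,0],[0,0,0],0],[[-0.01,-0.0013,0],[0,0,0],0],[[-0.01,-0.0013,0],[0,0,0],0],[[-0.01,-0.0013,0],[0,0,0],0],[[-0.01,-0.0013,0],[0,0,0],0],[[-0.01,-0.0013,0],[0,0,0],0]]}}

```text
clock: 4.65
tcp_pos: [0.567, 0.3308, 0.1595]
ee_rot: [-0.065, 0.998, 0.004, 0.011]
contact_force: [9.5, 2.0, 8.0]
width: 0.0001
grip_force: 5.5
```

Request:
{"method": "send_rows", "body": {"plan": [[[-0.01,-0.0013,0],[0,0,0],0],[[-0.005,-0.0007,0],[0,0,0],0],[[0,0,0],[0,0,0],0]]}}

```text
clock: 5.03
tcp_pos: [0.5444, 0.328, 0.1538]
ee_rot: [-0.066, 0.998, 0.002, 0.003]
contact_force: [6.5, 1.4, 4.7]
width: 0.0002
grip_force: 3.0
```

Request:
{"method": "send_rows", "body": {"plan": [[[-0.005,-0.0007,0],[0,0,0],0],[[-0.004,-0.0005,0],[0,0,0],0],[[0,0,0],[0,0,0],0]]}}

```text
clock: 5.4
tcp_pos: [0.541, 0.3275, 0.1542]
ee_rot: [-0.065, 0.998, 0.003, 0.008]
contact_force: [24.6, 7.0, -8.2]
width: -0.0
grip_force: 13.0
```

Request:
{"method": "send_rows", "body": {"plan": [[[-0.004,-0.0005,0],[0,0,0],0],[[0,0,0],[0,0,0],0]]}}

```text
clock: 5.65
tcp_pos: [0.5408, 0.3274, 0.1544]
ee_rot: [-0.065, 0.998, 0.004, 0.011]
contact_force: [39.6, 11.1, -19.5]
width: 0.0003
grip_force: 20.1
```

Request:
{"method": "send_rows", "body": {"plan": [[[-0.003,-0.0004,0],[0,0,0],0],[[0,0,0],[0,0,0],0]]}}

```text
clock: 5.9
tcp_pos: [0.5406, 0.3273, 0.1546]
ee_rot: [-0.064, 0.998, 0.005, 0.014]
contact_force: [50.4, 13.7, -28.3]
width: 0.0003
grip_force: 25.4
```

At the stop, so the notch should be past. I back off and check.

Request:
{"method": "send_rows", "body": {"plan": [[[0.02,0.0026,0],[0,0,0],0],[[0.02,0.0026,0],[0,0,0],0],[[0.02,0.0026,0],[0,0,0],0],[[0,0,0.04],[0,0,0],0],[[0,0,0.05],[0,0,0],0],[[0,0,0],[0,0,0],0],[[0,0,0],[0,0,0],0],[[0,0,0],[0,0,0],0]]}}

```text
clock: 6.9
tcp_pos: [0.5856, 0.3325, 0.2398]
ee_rot: [-0.067, 0.998, -0.0, -0.001]
contact_force: [-0.3, 0.3, -0.4]
width: 0.0002
grip_force: 0.0
```

```bash
python3 - <<'E'
from h import *
np.set_printoptions(precision=4,suppress=True)
s=state(); print(s["tcp_pos"],s["width"],s["contact_force"])
for n in("scene","side"):
    c=read_camera(n); save(c,n+"2.png")
    for q in place_of(c,"button_top")[:2]: print(n,round(q["conf"],2),np.round(q["pixel"]),onz(c,q["pixel"],.172),dep(c,q["pixel"]))
    print("expected locked px",proj(c,[.5128+.0208,.3232+.0027,.172]))
    for q in place_of(c,"scoop")[:2]: print(n,round(q["conf"],2),np.round(q["pixel"]),onz(c,q["pixel"],.003))
I=cv2.imread("pics/side2.png"); cv2.imwrite("pics/z2.png",cv2.resize(I[220:360,190:340],None,fx=3,fy=3))
E
```

```text
[0.5856 0.3325 0.2398] 0.00020080812299532315 [-0.2707  0.2889 -0.4047]
expected locked px [401.2864 161.1427]
scene 0.89 [130. 282.] [ 0.6127 -0.3465  0.003 ]
scene 0.48 [342. 216.] [0.5485 0.1972 0.003 ]
side 0.56 [271. 269.] [0.533  0.3312 0.172 ] [0.5328 0.3318 0.1725]
expected locked px [271.6809 267.1712]
side 0.9 [293. 181.] [ 0.6126 -0.339   0.003 ]
side 0.62 [283. 209.] [ 0.6097 -0.1481  0.003 ]
```

View pics/z2.png

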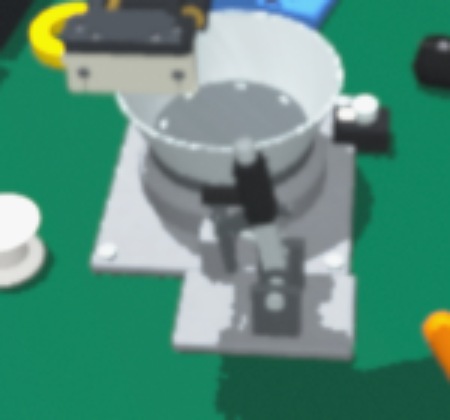

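The lever stands locked: the button is at (0.533,0.331,0.1725), exactly where expected. I go to the scoop next.

Request:
{"method": "send_rows", "body": {"plan": [[[-0.004,-0.056,0],[0,0,-5.2],0],[[-0.004,-0.056,0],[0,0,-5.3],0],[[-0.004,-0.056,0],[0,0,0],1],[[-0.004,-0.056,0],[0,0,0],1],[[-0.004,-0.056,0],[0,0,0],1],[[-0.004,-0.056,0],[0,0,0],1],[[-0.004,-0.056,0],[0,0,0],1],[[-0.004,-0.056,0],[0,0,0],1],[[-0.004,-0.056,0],[0,0,0],1],[[-0.004,-0.056,0],[0,0,0],1],[[-0.004,-0.056,0],[0,0,0],1],[[-0.001,-0.055,0],[0,0,0],1]]}}

```text
clock: 8.7
tcp_pos: [0.5411, -0.3401, 0.2408]
ee_rot: [0.025, 1.0, 0.0, 0.0]
contact_force: [0.4, -0.0, 0.7]
width: 0.0909
grip_force: 0.0
```

Request:
{"method": "send_rows", "body": {"plan": [[[0,0,0],[0,0,0],1],[[0,0,0],[0,0,0],1]]}}

```text
clock: 8.95
tcp_pos: [0.5416, -0.3377, 0.2403]
ee_rot: [0.025, 1.0, 0.0, -0.0]
contact_force: [0.4, 0.7, -0.3]
width: 0.0919
grip_force: 0.0
```

```bash
python3 - <<'E'
from h import *
np.set_printoptions(precision=4,suppress=True)
s=state(); print(s["tcp_pos"],s["ee_rot"],s["width"],s["contact_force"],s["joint_positions"])
for n in("scene","side","wrist"):
    c=read_camera(n); Q=cloud(c); F=c["frame"].astype(int)
    for q in place_of(c,"scoop")[:1]: print(n,round(q["conf"],2),np.round(q["pixel"]),onz(c,q["pixel"],.003))
    m=(F.max(-1)<60)&(Q[...,2]>.02)&(Q[...,2]<.085)&(abs(Q[...,0]-.53)<.1)&(abs(Q[...,1]+.345)<.07); P=Q[m]
    if len(P)>5: ctr=P.mean(0); u=np.linalg.svd(P-ctr)[2][0]; print("handle",len(P),ctr,u,P.min(0),P.max(0))
    if n=="wrist":
      for q in place_of(c,"bin")[:1]: print(n,round(q["conf"],2),np.round(q["pixel"]),onz(c,q["pixel"],0))
save(c,"w3.png")
E
```

```text
[ 0.5416 -0.3377  0.2403] [ 0.0251  0.9997  0.0005 -0.0002] 0.09185010395721874 [ 0.4411  0.6717 -0.256 ] [ 0.3184  0.4676  0.2324  1.5661 -0.1162  1.1222  2.098 ]
scene 0.84 [130. 281.] [ 0.6108 -0.3479  0.003 ]
handle 139 [ 0.532  -0.3427  0.053 ] [ 0.9349 -0.0277 -0.3537] [ 0.498  -0.3522  0.0372] [ 0.5712 -0.3339  0.0682]
side 0.77 [294. 181.] [ 0.6075 -0.3383  0.003 ]
handle 59 [ 0.5327 -0.3362  0.0508] [ 0.9407 -0.0416 -0.3367] [ 0.497  -0.3427  0.0328] [ 0.5734 -0.3302  0.0664]
wrist 0.81 [271. 237.] [ 0.6108 -0.3465  0.003 ]
handle 1168 [ 0.5326 -0.3456  0.0536] [ 0.9428 -0.0508 -0.3294] [ 0.493  -0.3568  0.036 ] [ 0.5779 -0.3354  0.067 ]
wrist 0.67 [445. 242.] [ 0.6299 -0.1136  0.    ]
```

View pics/w3.png

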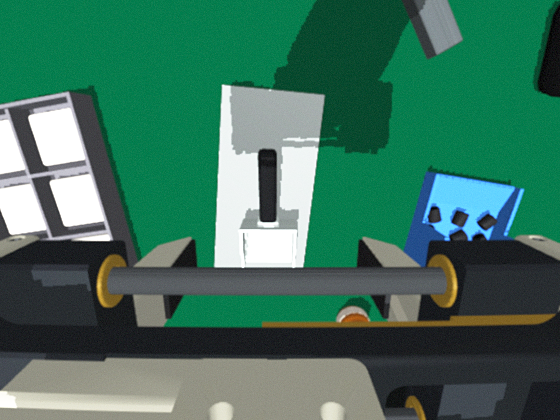

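Wrist view: the scoop handle is at (268,185), open-jaw centre about 277, so a shift of about 6 mm in -y is needed. I descend, grip and lift.

Request:
{"method": "send_rows", "body": {"plan": [[[-0.001,-0.003,-0.045],[0,0,0],1],[[-0.001,-0.003,-0.045],[0,0,0],1],[[0,0,-0.045],[0,0,0],1],[[0,0,-0.045],[0,0,0],1],[[0,0,-0.011],[0,0,0],1],[[0,0,0],[0,0,0],1],[[0,0,0],[0,0,0],0],[[0,0,0],[0,0,0],0],[[0,0,0],[0,0,0],0],[[0,0,0],[0,0,0],0],[[0,0,0],[0,0,0],0]]}}

```text
clock: 10.68
tcp_pos: [0.5395, -0.3442, 0.0498]
ee_rot: [0.025, 1.0, 0.0, 0.0]
contact_force: [0.4, -0.0, -0.1]
width: 0.0464
grip_force: 0.0
```

Request:
{"method": "send_rows", "body": {"plan": [[[0,0,0],[0,0,0],0],[[0,0,0.03],[0,0,0],0],[[0,0,0.04],[0,0,0],0],[[0,0,0.04],[0,0,0],0],[[0,0,0.04],[0,0,0],0],[[0,0,0],[0,0,0],0]]}}

```text
clock: 11.42
tcp_pos: [0.541, -0.3454, 0.2033]
ee_rot: [0.025, 1.0, -0.001, 0.003]
contact_force: [-0.4, 0.3, -1.0]
width: 0.0003
grip_force: 0.0
```

```bash
cat >> h.py <<'E'
def binfit(c,init=(.632,-.113,-.19)):
    # align high walls' top edges and sleeves not used: blue points vs rectangle outline model
    from scipy.optimize import least_squares
    Q=cloud(c); hsv=cv2.cvtColor(c["frame"],cv2.COLOR_RGB2HSV)
    m=np.isfinite(Q[...,2])&(hsv[...,0]>98)&(hsv[...,0]<125)&(hsv[...,1]>100)&(np.hypot(Q[...,0]-.63,Q[...,1]+.11)<.15)
    P=Q[m]; a=P[(P[:,2]>.071)&(P[:,2]<.085)]
    def loc(P,p): c_,s_=np.cos(p[2]),np.sin(p[2]); d=P[:,:2]-p[:2]; return d@np.array([[c_,-s_],[s_,c_]])
    def f(p):
        l=loc(a,p); return np.minimum(abs(abs(l[:,1])-54),abs(l[:,0]-.088)) if 0 else np.minimum(abs(abs(l[:,1])-.054),abs(l[:,0]-.086))
    r=least_squares(f,init,loss="soft_l1",f_scale=.002); return r.x,len(a),np.median(f(r.x))
E
python3 - <<'E'
from h import *
np.set_printoptions(precision=4,suppress=True)
s=state(); print(s["tcp_pos"],s["ee_rot"],s["width"],s["grip_force"],s["contact_force"],s["joint_positions"])
for n in("scene","side","wrist"):
    c=read_camera(n); save(c,n+"4.png")
    if n!="side": 
        b,k,e=binfit(c); print(n,"bin",b,k,e)
    if n=="scene":
        R=np.array([[np.cos(b[2]),-np.sin(b[2])],[np.sin(b[2]),np.cos(b[2])]])
        for q in place_of(c,"sleeve"): 
            P=onz(c,q["pixel"],.012)[:2]; print(round(q["conf"],2),((P-b[:2])@R*1000).round())
I=cv2.imread("pics/side4.png"); J=cv2.imread("pics/wrist4.png"); 
cv2.imwrite("pics/z4.png",np.hstack([cv2.resize(I[120:260,230:370],(560,560))[:420,:400],J[:,200:500]]))
E
```

```text
[ 0.541  -0.3454  0.2033] [ 0.0251  0.9997 -0.0014  0.0028] 0.00025397362609741675 0.0 [-0.4382  0.3496 -1.0186] [ 0.3318  0.5015  0.2291  1.6083 -0.1273  1.0402  2.1181]
scene bin [ 0.636  -0.1122 -0.2065] 313 0.0008320122450603817
0.57 [-48.  -4.]
0.55 [ 39. -33.]
0.55 [ -8. -33.]
0.55 [-21.  34.]
0.54 [  1. -30.]
0.54 [-46. -45.]
0.54 [13.  9.]
0.53 [ 0. 33.]
0.49 [32. 37.]
0.42 [-48.  36.]
0.41 [-19.  -3.]
0.38 [27. -6.]
wrist bin [ 0.9578 -0.1817 -0.2091] 294 0.0004947305615195102
```

View pics/z4.png

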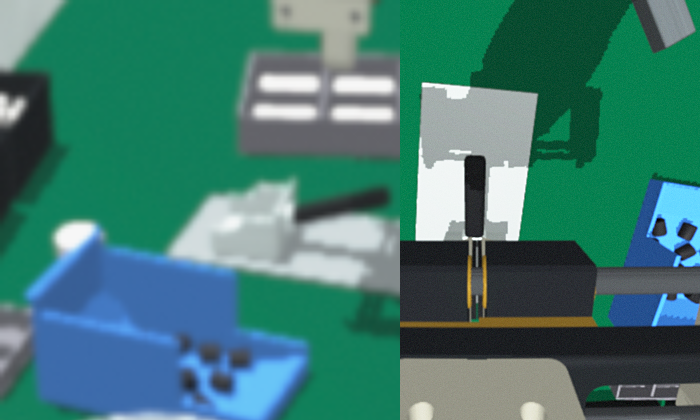

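The lift came before the fingers had closed; the scoop still lies in place at the same grasp spot. I redo it with a longer close.

Request:
{"method": "send_rows", "body": {"plan": [[[0,0,0],[0,0,0],0.55],[[0,0,0],[0,0,0],0.55],[[0,0,0],[0,0,0],0.55],[[0,0,0],[0,0,0],0.55],[[0,0,0],[0,0,0],0.55],[[0,0,-0.04],[0,0,0],0.55],[[0,0,-0.04],[0,0,0],0.55],[[0,0,-0.04],[0,0,0],0.55],[[0,0,-0.03],[0,0,0],0.55],[[0,0,0],[0,0,0],0.55]]}}

```text
clock: 12.88
tcp_pos: [0.5381, -0.3433, 0.0476]
ee_rot: [0.025, 1.0, 0.001, -0.002]
contact_force: [0.1, 1.0, 0.9]
width: 0.0506
grip_force: 0.0
```

Request:
{"method": "send_rows", "body": {"plan": [[[0,0,0],[0,0,0],0],[[0,0,0],[0,0,0],0],[[0,0,0],[0,0,0],0],[[0,0,0],[0,0,0],0],[[0,0,0],[0,0,0],0],[[0,0,0],[0,0,0],0],[[0,0,0],[0,0,0],0],[[0,0,0],[0,0,0],0]]}}

```text
clock: 13.88
tcp_pos: [0.5397, -0.3444, 0.0502]
ee_rot: [0.025, 1.0, -0.0, 0.0]
contact_force: [-2.0, 0.4, 6.0]
width: 0.0195
grip_force: 29.6
```

```bash
cat >> h.py <<'E'
from scipy.spatial.transform import Rotation as Ro
BIN=(.635,-.1125,-.2065)   # x,y,yaw
TS=np.array([-.0716,0,.0472]); LIP=np.array([.030,0,0])
def tcp_for(frame,lipx,lipz,y,th,yaw=None):
    """lip (mm) in a frame (x,y,yaw), th nose-down deg -> TCP pos, Rotation of scoop"""
    yw=frame[2] if yaw is None else yaw
    R=Ro.from_euler("ZY",[yw,np.radians(th)])
    lw=np.array([frame[0],frame[1],0])+Ro.from_euler("Z",frame[2]).apply([lipx/1e3,y/1e3,0])+[0,0,lipz/1e3]
    return lw+R.apply(TS-LIP),R
def scoop_rot(ee): # scoop orientation from tool quaternion: tool x=-scoop x.. (tool = scoop * Ry(180))
    return Ro.from_quat(ee)*Ro.from_euler("Y",180,degrees=True)
def deltas(frame,wps,start=None,yaw=None):
    s=state(); p,R=(s["tcp_pos"],scoop_rot(s["ee_rot"])) if start is None else start
    for w in wps:
        q,S=tcp_for(frame,*w,yaw=yaw); d=q-p; rv=np.degrees((S*R.inv()).as_rotvec())
        print(w,"TCP",q.round(3),"d",d.round(4).tolist(),"rot",rv.round(1).tolist()); p,R=q,S
    return p,R
E
python3 - <<'E'
from h import *
s=state(); print(scoop_rot(s["ee_rot"]).as_euler("ZYX",degrees=True))
y=16
deltas(BIN,[(-85,110,y,22),(-72,11,y,20),(-54,4,y,19),(-30,3,y,12.5),(-10,3,y,6.5),(10,3,y,2),(40,3,y,1),(48,4,y,0),(62,18,y,-10),(74,31,y,-20),(66,90,y,-24),(40,170,y,-24)])
E
```

```text
[-2.86948389 -0.03138591 -0.01668043]
(-85, 110, 16, 22) TCP [ 0.48  -0.064  0.192] d [-0.0595, 0.2807, 0.1416] rot [2.8, 21.9, -8.9]
(-72, 11, 16, 20) TCP [ 0.49  -0.066  0.09 ] d [0.01, -0.0021, -0.1017] rot [-0.4, -2.0, 0.0]
(-54, 4, 16, 19) TCP [ 0.506 -0.069  0.082] d [0.0163, -0.0034, -0.0084] rot [-0.2, -1.0, -0.0]
(-30, 3, 16, 12.5) TCP [ 0.522 -0.072  0.071] d [0.0154, -0.0032, -0.0106] rot [-1.3, -6.4, 0.0]
(-10, 3, 16, 6.5) TCP [ 0.535 -0.075  0.061] d [0.0131, -0.0027, -0.0097] rot [-1.2, -5.9, 0.0]
(10, 3, 16, 2) TCP [ 0.55  -0.078  0.054] d [0.0154, -0.0032, -0.0077] rot [-0.9, -4.4, -0.0]
(40, 3, 16, 1) TCP [ 0.579 -0.084  0.052] d [0.0285, -0.006, -0.0018] rot [-0.2, -1.0, -0.0]
(48, 4, 16, 0) TCP [ 0.586 -0.086  0.051] d [0.007, -0.0015, -0.0008] rot [-0.2, -1.0, 0.0]
(62, 18, 16, -10) TCP [ 0.593 -0.087  0.047] d [0.0072, -0.0015, -0.0044] rot [-2.1, -9.8, 0.0]
(74, 31, 16, -20) TCP [ 0.601 -0.089  0.041] d [0.0085, -0.0018, -0.0062] rot [-2.1, -9.8, -0.0]
(66, 90, 16, -24) TCP [ 0.593 -0.087  0.092] d [-0.0082, 0.0017, 0.0512] rot [-0.8, -3.9, 0.0]
(40, 170, 16, -24) TCP [ 0.568 -0.082  0.172] d [-0.0254, 0.0053, 0.08] rot [0.0, 0.0, 0.0]
```

Request:
{"method": "send_rows", "body": {"plan": [[[0,0,0.03],[0,0,0],0],[[0,0,0.05],[0,0,0],0],[[0,0,0.05],[0,0,0],0],[[-0.01,0.047,0.002],[0.47,3.65,-1.48],0],[[-0.01,0.047,0.002],[0.47,3.65,-1.48],0],[[-0.01,0.047,0.002],[0.47,3.65,-1.48],0],[[-0.01,0.047,0.002],[0.47,3.65,-1.48],0],[[-0.01,0.047,0.002],[0.47,3.65,-1.48],0],[[-0.01,0.046,0.002],[0.45,3.65,-1.5],0],[[0,0,0],[0,0,0],0],[[0,0,0],[0,0,0],0]]}}

```text
clock: 15.25
tcp_pos: [0.4794, -0.0637, 0.1915]
ee_rot: [0.101, 0.976, 0.019, -0.19]
contact_force: [0.2, -1.1, -0.8]
width: 0.0199
grip_force: 29.7
```

```bash
python3 - <<'E'
from h import *
np.set_printoptions(precision=4,suppress=True)
s=state(); print(s["tcp_pos"],s["width"],s["grip_force"],s["contact_force"],s["joint_positions"],scoop_rot(s["ee_rot"]).as_euler("ZYX",degrees=True))
y=16
deltas(BIN,[(-85,110,y,22),(-72,11,y,20)])
p,R=s["tcp_pos"],scoop_rot(s["ee_rot"])
for n in("scene","side"):
    c=read_camera(n); save(c,n+"5.png")
    lp=p+R.apply(LIP-TS); print(n,"lip",lp,proj(c,lp),[proj(c,p+R.apply(np.array([.03,sy,.0])-TS)).round().tolist() for sy in(-.033,.033)])
I=cv2.imread("pics/scene5.png"); J=cv2.imread("pics/side5.png"); 
cv2.imwrite("pics/z5.png",np.hstack([cv2.resize(I[180:310,150:290],None,fx=2.8,fy=2.8),cv2.resize(J[150:280,230:370],None,fx=2.8,fy=2.8)]))
E
```

```text
[ 0.4794 -0.0637  0.1915] 0.01988936123202916 29.661853909492493 [ 0.22   -1.1077 -0.7864] [-0.0928  0.4975  0.2213  1.7184 -0.1396  1.3248  1.5472] [-11.8766  22.0492  -0.0688]
(-85, 110, 16, 22) TCP [ 0.48  -0.064  0.192] d [0.0008, -0.0, 0.0004] rot [0.1, -0.1, 0.0]
(-72, 11, 16, 20) TCP [ 0.49  -0.066  0.09 ] d [0.01, -0.0021, -0.1017] rot [-0.4, -2.0, 0.0]
scene lip [ 0.5542 -0.0795  0.1096] [231.59  216.386] [[217.0, 217.0], [246.0, 216.0]]
side lip [ 0.5542 -0.0795  0.1096] [296.5305 192.6622] [[301.0, 187.0], [292.0, 198.0]]
```

View pics/z5.png

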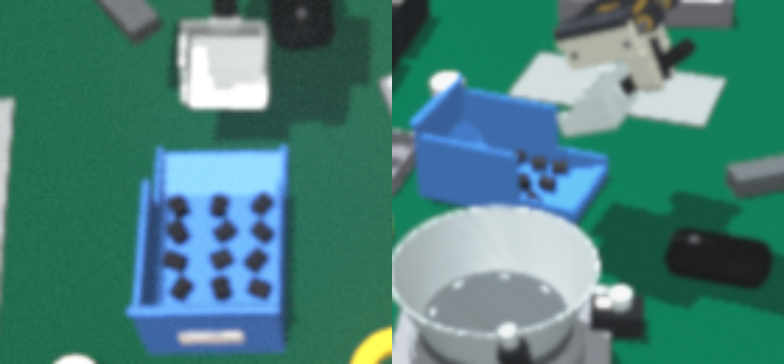

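The scoop sits as predicted: lip corners are at about (219,218) and (245,218) against predicted (217,217) and (246,216). All 12 sleeves are undisturbed. I lower onto the ramp and make the first pass in the +y lane.

Request:
{"method": "send_rows", "body": {"plan": [[[0.004,-0.001,-0.034],[-0.1,-0.7,0],0],[[0.004,-0.001,-0.034],[-0.1,-0.7,0],0],[[0.003,0,-0.033],[-0.2,-0.7,0],0],[[0,0,0],[0,0,0],0]]}}

```text
clock: 15.85
tcp_pos: [0.4895, -0.0662, 0.0896]
ee_rot: [0.103, 0.979, 0.018, -0.173]
contact_force: [0.0, 0.8, -0.6]
width: 0.0199
grip_force: 29.9
```

Request:
{"method": "send_rows", "body": {"plan": [[[0.016,-0.0034,-0.0084],[-0.2,-1,0],0],[[0.0077,-0.0016,-0.0053],[-0.65,-3.2,0],0],[[0.0077,-0.0016,-0.0053],[-0.65,-3.2,0],0],[[0.0131,-0.0027,-0.0097],[-1.2,-5.9,0],0],[[0.0154,-0.0032,-0.0077],[-0.9,-4.4,0],0]]}}

```text
clock: 16.48
tcp_pos: [0.5517, -0.0781, 0.0553]
ee_rot: [0.103, 0.995, 0.003, -0.014]
contact_force: [-1.1, 0.2, -2.2]
width: 0.0199
grip_force: 29.9
```

```bash
python3 - <<'E'
from h import *
np.set_printoptions(precision=4,suppress=True)
s=state(); print(s["tcp_pos"],s["width"],s["grip_force"],s["contact_force"],scoop_rot(s["ee_rot"]).as_euler("ZYX",degrees=True))
y=16
deltas(BIN,[(10,3,y,2),(40,3,y,1),(50,4,y,0),(62,17,y,-10),(74,30,y,-20),(66,90,y,-24),(40,170,y,-24)])
for n in("scene","side"):
    c=read_camera(n); save(c,n+"6.png")
I=cv2.imread("pics/scene6.png"); J=cv2.imread("pics/side6.png"); 
cv2.imwrite("pics/z6.png",np.hstack([cv2.resize(I[180:310,150:290],None,fx=2.8,fy=2.8),cv2.resize(J[150:280,230:370],None,fx=2.8,fy=2.8)]))
E
```

```text
[ 0.5517 -0.0781  0.0553] 0.019889925199145495 29.906236231327057 [-1.1102  0.2255 -2.166 ] [-11.8579   1.596    0.1508]
(10, 3, 16, 2) TCP [ 0.55  -0.078  0.054] d [-0.0014, -0.0003, -0.0016] rot [-0.1, 0.4, 0.0]
(40, 3, 16, 1) TCP [ 0.579 -0.084  0.052] d [0.0285, -0.006, -0.0018] rot [-0.2, -1.0, -0.0]
(50, 4, 16, 0) TCP [ 0.588 -0.086  0.051] d [0.009, -0.0019, -0.0008] rot [-0.2, -1.0, 0.0]
(62, 17, 16, -10) TCP [ 0.593 -0.087  0.046] d [0.0052, -0.0011, -0.0054] rot [-2.1, -9.8, 0.0]
(74, 30, 16, -20) TCP [ 0.601 -0.089  0.04 ] d [0.0085, -0.0018, -0.0062] rot [-2.1, -9.8, -0.0]
(66, 90, 16, -24) TCP [ 0.593 -0.087  0.092] d [-0.0082, 0.0017, 0.0522] rot [-0.8, -3.9, 0.0]
(40, 170, 16, -24) TCP [ 0.568 -0.082  0.172] d [-0.0254, 0.0053, 0.08] rot [0.0, 0.0, 0.0]
```

View pics/z6.png

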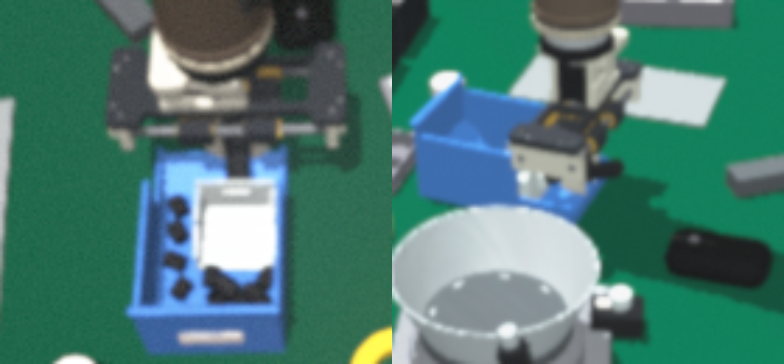

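Scene crop: the pan (240,235) has gathered the eight right-hand sleeves ahead of its lip (240,285), and four remain in the left column. I push on up the back slope while tilting the nose up.

Request:
{"method": "send_rows", "body": {"plan": [[[0.0135,-0.003,-0.0015],[0,-0.4,0],0],[[0.0135,-0.003,-0.0015],[0,-0.4,0],0],[[0.009,-0.002,-0.001],[-0.2,-0.8,0],0],[[0.0026,-0.0006,-0.0027],[-1,-4.9,0],0],[[0.0026,-0.0006,-0.0027],[-1,-4.9,0],0],[[0.0042,-0.0009,-0.0031],[-1,-4.9,0],0],[[0.0042,-0.0009,-0.0031],[-1,-4.9,0],0],[[0,0,0],[0,0,0],0]]}}

```text
clock: 17.58
tcp_pos: [0.5978, -0.0887, 0.0372]
ee_rot: [0.101, 0.98, -0.014, 0.168]
contact_force: [-6.2, -0.9, -2.5]
width: 0.02
grip_force: 30.0
```

```bash
python3 - <<'E'
from h import *
np.set_printoptions(precision=4,suppress=True)
s=state(); print(s["tcp_pos"],s["width"],s["grip_force"],s["contact_force"],s["joint_positions"],scoop_rot(s["ee_rot"]).as_euler("ZYX",degrees=True))
y=16
deltas(BIN,[(74,30,y,-20),(66,90,y,-24),(40,170,y,-24)])
for n in("scene","side"):
    c=read_camera(n); save(c,n+"7.png")
I=cv2.imread("pics/scene7.png"); J=cv2.imread("pics/side7.png"); 
cv2.imwrite("pics/z7.png",np.hstack([cv2.resize(I[180:310,150:290],None,fx=2.8,fy=2.8),cv2.resize(J[150:280,230:370],None,fx=2.8,fy=2.8)]))
E
```

```text
[ 0.5978 -0.0887  0.0372] 0.0199502456762871 30.000485479831696 [-6.2361 -0.9205 -2.4514] [-0.083   0.561   0.1492  2.1289 -0.2172  0.1239  1.6059] [-11.8704 -19.4329   0.352 ]
(74, 30, 16, -20) TCP [ 0.601 -0.089  0.04 ] d [0.0037, -0.0005, 0.0024] rot [-0.4, -0.5, -0.1]
(66, 90, 16, -24) TCP [ 0.593 -0.087  0.092] d [-0.0082, 0.0017, 0.0522] rot [-0.8, -3.9, 0.0]
(40, 170, 16, -24) TCP [ 0.568 -0.082  0.172] d [-0.0254, 0.0053, 0.08] rot [0.0, 0.0, 0.0]
```

View pics/z7.png

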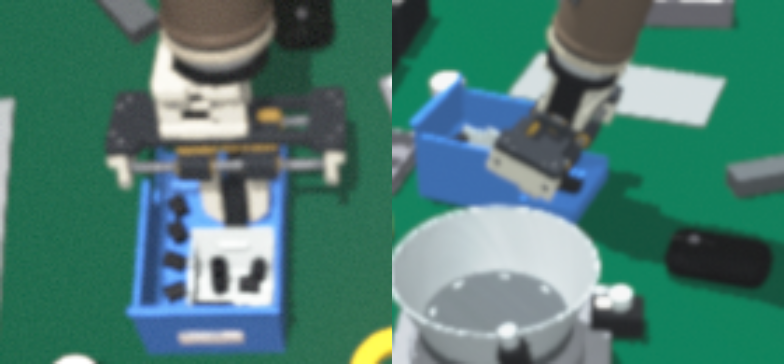

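Crop: the sleeves are now in the tilted pan (220-255,265-285), though how many is unclear. Joint 6 is near its lower limit, so I lift without tilting further and count.

Request:
{"method": "send_rows", "body": {"plan": [[[0,0,0.012],[0,0,0],0],[[-0.005,0.001,0.025],[0,0,0],0],[[-0.01,0.002,0.035],[0,0,0],0],[[-0.01,0.002,0.035],[0,0,0],0],[[-0.01,0.002,0.035],[0,0,0],0],[[0,0,0],[0,0,0],0],[[0,0,0],[0,0,0],0]]}}

```text
clock: 18.55
tcp_pos: [0.566, -0.0816, 0.1808]
ee_rot: [0.101, 0.98, -0.015, 0.171]
contact_force: [0.0, 0.9, -3.6]
width: 0.0196
grip_force: 30.0
```

```bash
python3 - <<'E'
from h import *
np.set_printoptions(precision=4,suppress=True)
s=state(); print(s["tcp_pos"],s["width"],s["contact_force"],s["joint_positions"],scoop_rot(s["ee_rot"]).as_euler("ZYX",degrees=True))
c=read_camera("scene"); save(c,"scene8.png")
print([(round(q["conf"],2),np.round(q["pixel"]).tolist()) for q in place_of(c,"sleeve")])
I=cv2.imread("pics/scene8.png")
cv2.imwrite("pics/z8.png",cv2.resize(I[170:310,160:280],None,fx=4.2,fy=4.2,interpolation=cv2.INTER_CUBIC))
E
```

```text
[ 0.566  -0.0816  0.1808] 0.019559521560193707 [ 0.0076  0.9488 -3.6094] [-0.2721  0.2754  0.3516  2.1082 -0.1139  0.4331  1.5115] [-11.8412 -19.7994   0.3732]
[(0.64, [212.0, 272.0]), (0.63, [216.0, 264.0]), (0.56, [216.0, 252.0]), (0.54, [247.0, 242.0]), (0.53, [225.0, 244.0]), (0.52, [232.0, 240.0]), (0.5, [238.0, 274.0]), (0.45, [238.0, 234.0]), (0.37, [212.0, 284.0]), (0.36, [220.0, 239.0]), (0.36, [224.0, 237.0])]
```

View pics/z8.png

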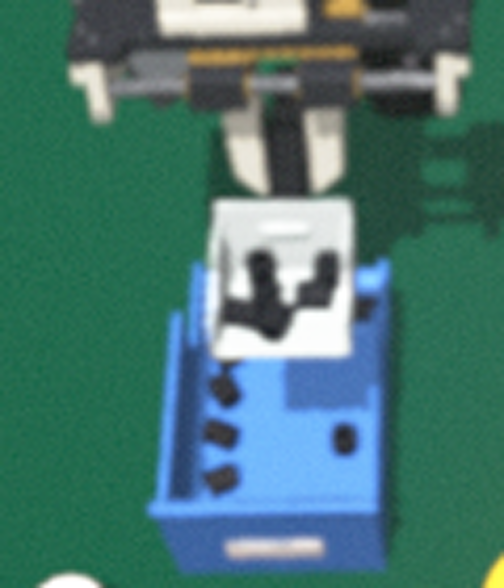

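Crop: about six sleeves are in the pan (265-330,255-330), two strays are left on the bin's right side (345,437 and 365,308), and four are in the left column. I carry this load to the bowl.

```bash
cat >> h.py <<'E'
BOWL=(.582,.181,.2)
E
python3 - <<'E'
from h import *
deltas(BOWL,[(5,165,0,-18),(0,120,0,15),(-5,105,0,35),(-10,98,0,50)])
E
```

```text
(5, 165, 0, -18) TCP [0.478 0.16  0.178] d [-0.0872, 0.2417, -0.0012] rot [-0.3, 1.7, 23.2]
(0, 120, 0, 15) TCP [0.498 0.164 0.192] d [0.0199, 0.004, 0.0134] rot [-6.6, 32.3, 0.0]
(-5, 105, 0, 35) TCP [0.522 0.169 0.202] d [0.0243, 0.0049, 0.0101] rot [-4.0, 19.6, 0.0]
(-10, 98, 0, 50) TCP [0.544 0.173 0.206] d [0.0216, 0.0044, 0.0042] rot [-3.0, 14.7, 0.0]
```

Request:
{"method": "send_rows", "body": {"plan": [[[-0.005,0.014,0],[0,0,1.5],0],[[-0.01,0.028,0],[0,0.2,2.5],0],[[-0.0115,0.031,0],[0,0.2,3],0],[[-0.0115,0.031,0],[0,0.2,3],0],[[-0.0115,0.031,0],[0,0.2,3],0],[[-0.0115,0.031,0],[0,0.2,3],0],[[-0.0115,0.031,0],[0,0.2,3],0],[[-0.009,0.026,0],[0,0.2,2.5],0],[[-0.005,0.0165,0],[0,0.2,1.5],0],[[0,0,0],[0,0,0],0],[[0,0,0],[0,0,0],0]]}}

```text
clock: 20.02
tcp_pos: [0.4786, 0.157, 0.1806]
ee_rot: [-0.096, 0.983, 0.018, 0.157]
contact_force: [0.1, 0.3, -2.6]
width: 0.0197
grip_force: 30.0
```

```bash
python3 - <<'E'
from h import *
s=state(); print(s["joint_positions"].round(3),s["contact_force"])
deltas(BOWL,[(5,165,0,-18),(0,120,0,15),(-5,105,0,35),(-10,98,0,50)])
E
```

```text
[-0.704  0.176  0.259  2.223  0.07   0.441  1.249] [ 0.10936929  0.27484626 -2.58204328]
(5, 165, 0, -18) TCP [0.478 0.16  0.178] d [-0.0007, 0.0029, -0.0021] rot [-0.4, 0.1, 0.3]
(0, 120, 0, 15) TCP [0.498 0.164 0.192] d [0.0199, 0.004, 0.0134] rot [-6.6, 32.3, 0.0]
(-5, 105, 0, 35) TCP [0.522 0.169 0.202] d [0.0243, 0.0049, 0.0101] rot [-4.0, 19.6, 0.0]
(-10, 98, 0, 50) TCP [0.544 0.173 0.206] d [0.0216, 0.0044, 0.0042] rot [-3.0, 14.7, 0.0]
```

Request:
{"method": "send_rows", "body": {"plan": [[[0.005,0.0017,0.003],[-1.65,8.1,0],0],[[0.005,0.0017,0.003],[-1.65,8.1,0],0],[[0.005,0.0017,0.003],[-1.65,8.1,0],0],[[0.005,0.0017,0.003],[-1.65,8.1,0],0],[[0.008,0.0016,0.0034],[-1.3,6.5,0],0],[[0.008,0.0016,0.0034],[-1.3,6.5,0],0],[[0.008,0.0016,0.0034],[-1.3,6.5,0],0],[[0.0072,0.0015,0.0014],[-1,4.9,0],0],[[0.0072,0.0015,0.0014],[-1,4.9,0],0],[[0.0072,0.0015,0.0014],[-1,4.9,0],0],[[0,0,0],[0,0,0],0],[[0,0,0],[0,0,0],0]]}}

```text
clock: 21.52
tcp_pos: [0.5439, 0.1731, 0.2075]
ee_rot: [-0.087, 0.903, -0.041, -0.419]
contact_force: [0.4, 0.7, -2.0]
width: 0.0197
grip_force: 30.0
```

```bash
cat >> h.py <<'E'
def report():
    s=state(); print(s["clock"],s["joint_positions"].round(3),s["tcp_pos"].round(4),scoop_rot(s["ee_rot"]).as_euler("ZYX",degrees=True).round(1),s["contact_force"].round(1))
def sleeves(c):
    R=Ro.from_euler("Z",BIN[2]); out={"bowl":[], "bin":[], "other":[]}
    for q in place_of(c,"sleeve"):
        if q["conf"]<.15: continue
        a=onz(c,q["pixel"],.067); b=onz(c,q["pixel"],.012); l=R.inv().apply(b-np.array([*BIN[:2],0]))*1e3
        pb=dep(c,q["pixel"]); e=[round(q["conf"],2),np.round(q["pixel"]).tolist()]
        if np.hypot(*(a[:2]-BOWL[:2]))<.09: out["bowl"].append(e+[round(float(np.hypot(*(a[:2]-BOWL[:2])))*1e3)])
        elif abs(l[0])<95 and abs(l[1])<60: out["bin"].append(e+[l[:2].round().tolist(), None if pb is None else round(float(pb[2]),3)])
        else: out["other"].append(e+[None if pb is None else pb.round(3).tolist()])
    for k,v in out.items(): print(k,len(v),v)
def darkmask_bin(c):
    """dark blobs inside the bin: bin coords of centroid, pixel area, height"""
    Q=cloud(c); F=c["frame"].astype(int); R=Ro.from_euler("Z",BIN[2]).as_matrix(); L=(Q-np.array([*BIN[:2],0]))@R*1e3
    m=(F.max(-1)<75)&(abs(L[...,0])<88)&(abs(L[...,1])<54)&(L[...,2]<60)
    n,lab,st,ce=cv2.connectedComponentsWithStats(m.astype(np.uint8),connectivity=4)
    for i in range(1,n):
        if st[i,4]>=6: P=L[lab==i]; print("blob",st[i,4],np.nanmean(P,0).round())
E
python3 - <<'E'
from h import *
report()
for n in("scene","side"):
    c=read_camera(n); save(c,n+"9.png"); print(n); sleeves(c)
    if n=="scene": darkmask_bin(c)
E
```

```text
21.525 [-0.405  0.922  0.152  1.094 -0.187  2.002  1.506] [0.5439 0.1731 0.2075] [10.9 49.8 -0.1] [ 0.4  0.7 -2. ]
scene
bowl 6 [[0.62, [340.0, 214.0], 6], [0.59, [356.0, 223.0], 38], [0.58, [332.0, 225.0], 39], [0.54, [361.0, 222.0], 47], [0.52, [340.0, 237.0], 63], [0.39, [345.0, 221.0], 19]]
bin 6 [[0.61, [215.0, 263.0], [-16.0, -32.0], 0.016], [0.5, [211.0, 253.0], [-44.0, -42.0], 0.016], [0.44, [246.0, 268.0], [-3.0, 43.0], 0.019], [0.42, [243.0, 272.0], [10.0, 36.0], 0.02], [0.39, [211.0, 285.0], [40.0, -38.0], 0.016], [0.37, [212.0, 271.0], [4.0, -36.0], 0.019]]
other 0 []
blob 12 [-38. -35.  18.]
blob 12 [-14. -34.  18.]
blob 10 [ 12. -36.  18.]
blob 9 [18. 34. 21.]
side
bowl 4 [[0.64, [258.0, 260.0], 23], [0.41, [247.0, 251.0], 63], [0.38, [267.0, 261.0], 5], [0.38, [252.0, 262.0], 37]]
bin 0 []
other 0 []
```

```bash
python3 - <<'E'
from h import *
y=-16
s=state(); st=(s["tcp_pos"]+np.array([0,0,.06]),scoop_rot(s["ee_rot"]))
deltas(BIN,[(-85,110,y,22),(-72,11,y,20),(-54,4,y,19),(-30,3,y,12.5),(-10,3,y,6.5),(10,3,y,2),(40,3,y,1),(52,6,y,0),(62,17,y,-9),(72,30,y,-18)],start=st)
E
```

```text
(-85, 110, -16, 22) TCP [ 0.474 -0.095  0.192] d [-0.0701, -0.2689, -0.0765] rot [-0.2, -27.9, -22.4]
(-72, 11, -16, 20) TCP [ 0.484 -0.097  0.09 ] d [0.01, -0.0021, -0.1017] rot [-0.4, -2.0, 0.0]
(-54, 4, -16, 19) TCP [ 0.5   -0.101  0.082] d [0.0163, -0.0034, -0.0084] rot [-0.2, -1.0, -0.0]
(-30, 3, -16, 12.5) TCP [ 0.515 -0.104  0.071] d [0.0154, -0.0032, -0.0106] rot [-1.3, -6.4, 0.0]
(-10, 3, -16, 6.5) TCP [ 0.528 -0.107  0.061] d [0.0131, -0.0027, -0.0097] rot [-1.2, -5.9, 0.0]
(10, 3, -16, 2) TCP [ 0.544 -0.11   0.054] d [0.0154, -0.0032, -0.0077] rot [-0.9, -4.4, -0.0]
(40, 3, -16, 1) TCP [ 0.572 -0.116  0.052] d [0.0285, -0.006, -0.0018] rot [-0.2, -1.0, -0.0]
(52, 6, -16, 0) TCP [ 0.583 -0.118  0.053] d [0.0109, -0.0023, 0.0012] rot [-0.2, -1.0, 0.0]
(62, 17, -16, -9) TCP [ 0.587 -0.119  0.048] d [0.0038, -0.0008, -0.0055] rot [-1.8, -8.8, 0.0]
(72, 30, -16, -18) TCP [ 0.593 -0.12   0.043] d [0.0064, -0.0013, -0.0042] rot [-1.8, -8.8, 0.0]
```

Request:
{"method": "send_rows", "body": {"plan": [[[0,0,0.03],[0,0,0],0],[[0,0,0.03],[0,-3,0],0],[[-0.01,-0.0384,-0.011],[0,-3.55,-3.2],0],[[-0.01,-0.0384,-0.011],[0,-3.55,-3.2],0],[[-0.01,-0.0384,-0.011],[0,-3.55,-3.2],0],[[-0.01,-0.0384,-0.011],[0,-3.55,-3.2],0],[[-0.01,-0.0384,-0.011],[0,-3.55,-3.2],0],[[-0.01,-0.0384,-0.011],[0,-3.55,-3.2],0],[[-0.01,-0.0394,-0.011],[-0.2,-3.6,-3.2],0],[[0,0,0],[0,0,0],0],[[0,0,0],[0,0,0],0]]}}

```text
clock: 23.1
tcp_pos: [0.4648, -0.0971, 0.1833]
ee_rot: [0.103, 0.977, 0.016, -0.184]
contact_force: [0.2, 0.5, -1.2]
width: 0.0201
grip_force: 30.0
```

```bash
python3 - <<'E'
from h import *
report()
y=-17
deltas(BIN,[(-85,110,y,22),(-72,11,y,20)])
c=read_camera("scene"); sleeves(c); darkmask_bin(c)
E
```

```text
23.1 [ 0.041  0.482  0.103  1.75  -0.068  1.284  1.533] [ 0.4648 -0.0971  0.1833] [-12.2  21.3  -0.5] [ 0.2  0.5 -1.2]
(-85, 110, -17, 22) TCP [ 0.473 -0.096  0.192] d [0.0086, 0.0011, 0.0086] rot [0.6, 0.6, 0.2]
(-72, 11, -17, 20) TCP [ 0.483 -0.098  0.09 ] d [0.01, -0.0021, -0.1017] rot [-0.4, -2.0, 0.0]
bowl 7 [[0.62, [343.0, 214.0], 3], [0.58, [331.0, 226.0], 44], [0.49, [342.0, 233.0], 52], [0.46, [344.0, 223.0], 24], [0.44, [354.0, 224.0], 38], [0.41, [362.0, 222.0], 48], [0.37, [341.0, 212.0], 9]]
bin 5 [[0.6, [214.0, 253.0], [-42.0, -36.0], 0.02], [0.5, [241.0, 273.0], [10.0, 31.0], 0.021], [0.44, [212.0, 282.0], [32.0, -36.0], 0.017], [0.44, [214.0, 270.0], [3.0, -32.0], 0.015], [0.39, [245.0, 268.0], [-2.0, 40.0], 0.018]]
other 1 [[0.6, [180.0, 319.0], [0.75, -0.231, 0.053]]]
blob 13 [-38. -35.  19.]
blob 18 [-14. -34.  19.]
blob 17 [ 12. -35.  18.]
blob 10 [17. 35. 21.]
```

Request:
{"method": "send_rows", "body": {"plan": [[[0.0062,-0.0003,-0.031],[0.1,-0.5,0.1],0],[[0.0062,-0.0003,-0.031],[0.1,-0.5,0.1],0],[[0.0062,-0.0004,-0.031],[0,-0.4,0],0],[[0,0,0],[0,0,0],0]]}}

```text
clock: 23.7
tcp_pos: [0.4833, -0.0974, 0.0883]
ee_rot: [0.1, 0.979, 0.018, -0.174]
contact_force: [-0.6, -0.2, -1.5]
width: 0.0202
grip_force: 30.0
```

Request:
{"method": "send_rows", "body": {"plan": [[[0.016,-0.0034,-0.0084],[-0.2,-1,0],0],[[0.0077,-0.0016,-0.0053],[-0.65,-3.2,0],0],[[0.0077,-0.0016,-0.0053],[-0.65,-3.2,0],0],[[0.0131,-0.0027,-0.0097],[-1.2,-5.9,0],0],[[0.0154,-0.0032,-0.0077],[-0.9,-4.4,0],0],[[0,0,0],[0,0,0],0]]}}

```text
clock: 24.45
tcp_pos: [0.5439, -0.1111, 0.0538]
ee_rot: [0.103, 0.995, 0.003, -0.016]
contact_force: [0.0, 0.1, -1.4]
width: 0.0199
grip_force: 30.0
```

```bash
python3 - <<'E'
from h import *
report()
y=-17
deltas(BIN,[(40,3,y,1),(52,6,y,0),(62,17,y,-9),(72,30,y,-18)])
c=read_camera("scene"); save(c,"scene10.png"); sleeves(c); darkmask_bin(c)
E
```

```text
24.45 [ 0.049  0.578  0.083  1.918 -0.08   0.682  1.548] [ 0.5439 -0.1111  0.0538] [-11.8   1.9   0.1] [ 0.   0.1 -1.4]
(40, 3, -17, 1) TCP [ 0.572 -0.117  0.052] d [0.0282, -0.0056, -0.0019] rot [-0.3, -0.8, -0.1]
(52, 6, -17, 0) TCP [ 0.583 -0.119  0.053] d [0.0109, -0.0023, 0.0012] rot [-0.2, -1.0, 0.0]
(62, 17, -17, -9) TCP [ 0.587 -0.12   0.048] d [0.0038, -0.0008, -0.0055] rot [-1.8, -8.8, 0.0]
(72, 30, -17, -18) TCP [ 0.593 -0.121  0.043] d [0.0064, -0.0013, -0.0042] rot [-1.8, -8.8, 0.0]
bowl 4 [[0.63, [357.0, 222.0], 40], [0.61, [338.0, 237.0], 63], [0.45, [341.0, 215.0], 4], [0.39, [346.0, 222.0], 21]]
bin 6 [[0.55, [218.0, 274.0], [13.0, -22.0], 0.006], [0.54, [210.0, 278.0], [22.0, -41.0], 0.019], [0.52, [213.0, 286.0], [43.0, -32.0], 0.021], [0.45, [242.0, 271.0], [7.0, 34.0], 0.019], [0.43, [245.0, 266.0], [-7.0, 41.0], 0.017], [0.4, [217.0, 286.0], [44.0, -22.0], 0.022]]
other 0 []
blob 84 [-73. -17.  48.]
blob 19 [15. 35. 19.]
blob 49 [ 35. -40.  20.]
blob 39 [ 39. -18.  21.]
```

```bash
python3 - <<'E'
from h import *
y=-17
deltas(BIN,[(40,3,y,1),(52,6,y,0),(62,17,y,-8),(72,28,y,-16),(80,37,y,-18),(81,60,y,-20),(60,110,y,-20),(40,170,y,-20)])
E
```

```text
(40, 3, -17, 1) TCP [ 0.572 -0.117  0.052] d [0.0282, -0.0055, -0.0019] rot [-0.3, -0.9, -0.1]
(52, 6, -17, 0) TCP [ 0.583 -0.119  0.053] d [0.0109, -0.0023, 0.0012] rot [-0.2, -1.0, 0.0]
(62, 17, -17, -8) TCP [ 0.587 -0.12   0.05 ] d [0.0043, -0.0009, -0.0036] rot [-1.6, -7.8, 0.0]
(72, 28, -17, -16) TCP [ 0.594 -0.121  0.045] d [0.0064, -0.0013, -0.0042] rot [-1.6, -7.8, -0.0]
(80, 37, -17, -18) TCP [ 0.601 -0.123  0.05 ] d [0.0073, -0.0015, 0.0051] rot [-0.4, -2.0, 0.0]
(81, 60, -17, -20) TCP [ 0.602 -0.123  0.07 ] d [0.0006, -0.0001, 0.0191] rot [-0.4, -2.0, -0.0]
(60, 110, -17, -20) TCP [ 0.581 -0.119  0.12 ] d [-0.0206, 0.0043, 0.05] rot [0.0, 0.0, 0.0]
(40, 170, -17, -20) TCP [ 0.561 -0.114  0.18 ] d [-0.0196, 0.0041, 0.06] rot [0.0, 0.0, 0.0]
```

Request:
{"method": "send_rows", "body": {"plan": [[[0.014,-0.0028,-0.001],[-0.1,-0.4,0],0],[[0.014,-0.0028,-0.001],[-0.1,-0.4,0],0],[[0.011,-0.0023,0.0012],[-0.2,-1,0],0],[[0.0022,-0.0005,-0.0018],[-0.8,-3.9,0],0],[[0.0022,-0.0005,-0.0018],[-0.8,-3.9,0],0],[[0.0032,-0.0007,-0.0021],[-0.8,-3.9,0],0],[[0.0032,-0.0007,-0.0021],[-0.8,-3.9,0],0],[[0.0073,-0.0015,0.0051],[-0.4,-2,0],0],[[0.0006,-0.0001,0.0191],[-0.4,-2,0],0],[[-0.01,0.002,0.025],[0,0,0],0],[[-0.01,0.002,0.025],[0,0,0],0],[[-0.01,0.002,0.03],[0,0,0],0]]}}

```text
clock: 26.05
tcp_pos: [0.5711, -0.1172, 0.1492]
ee_rot: [0.101, 0.98, -0.016, 0.172]
contact_force: [1.4, 0.2, -2.0]
width: 0.0197
grip_force: 30.0
```

Request:
{"method": "send_rows", "body": {"plan": [[[-0.01,0.002,0.03],[0,0,0],0],[[0,0,0],[0,0,0],0],[[0,0,0],[0,0,0],0]]}}

```text
clock: 26.42
tcp_pos: [0.5613, -0.1151, 0.1782]
ee_rot: [0.101, 0.98, -0.016, 0.172]
contact_force: [0.3, 0.4, -2.8]
width: 0.0199
grip_force: 30.0
```

```bash
python3 - <<'E'
from h import *
report()
c=read_camera("scene"); save(c,"scene11.png"); sleeves(c); darkmask_bin(c)
deltas(BOWL,[(5,165,0,-18)])
I=cv2.imread("pics/scene11.png")
cv2.imwrite("pics/z11.png",cv2.resize(I[170:310,160:280],None,fx=4.2,fy=4.2,interpolation=cv2.INTER_CUBIC))
E
```

```text
26.425 [-0.047  0.275  0.163  2.099 -0.029  0.425  1.492] [ 0.5613 -0.1151  0.1782] [-11.8 -19.9   0.2] [ 0.3  0.4 -2.8]
bowl 6 [[0.64, [363.0, 222.0], 51], [0.63, [345.0, 219.0], 14], [0.63, [340.0, 233.0], 51], [0.51, [331.0, 225.0], 42], [0.44, [356.0, 222.0], 37], [0.42, [342.0, 216.0], 5]]
bin 5 [[0.61, [242.0, 274.0], [15.0, 34.0], 0.02], [0.57, [208.0, 241.0], [-76.0, -51.0], 0.175], [0.54, [220.0, 239.0], [-81.0, -22.0], 0.176], [0.41, [221.0, 239.0], [-82.0, -20.0], 0.163], [0.4, [246.0, 270.0], [3.0, 44.0], 0.017]]
other 2 [[0.58, [212.0, 233.0], [0.625, -0.125, 0.173]], [0.28, [128.0, 257.0], [0.544, -0.35, 0.001]]]
blob 21 [15. 36. 20.]
(5, 165, 0, -18) TCP [0.478 0.16  0.178] d [-0.0829, 0.275, 0.001] rot [-0.1, 1.8, 23.2]
```

All four of the left column are in the pan (detected at z about 0.17); one or two remain on the right at about (10,38). I dump this load.

Request:
{"method": "send_rows", "body": {"plan": [[[-0.005,0.016,0],[0,0,1.5],0],[[-0.009,0.03,0],[0,0.2,2.5],0],[[-0.01,0.034,0],[0,0.2,2.9],0],[[-0.01,0.034,0],[0,0.2,2.9],0],[[-0.01,0.034,0],[0,0.2,2.9],0],[[-0.01,0.034,0],[0,0.2,2.9],0],[[-0.01,0.034,0],[0,0.2,2.9],0],[[-0.01,0.03,0],[0,0.2,2.5],0],[[-0.006,0.02,0],[0,0.2,1.6],0],[[-0.003,0.009,0],[0,0,0.6],0],[[0,0,0],[0,0,0],0]]}}

```text
clock: 27.9
tcp_pos: [0.4779, 0.1599, 0.1785]
ee_rot: [-0.098, 0.982, 0.017, 0.158]
contact_force: [0.3, -0.5, -2.3]
width: 0.0196
grip_force: 30.0
```

Request:
{"method": "send_rows", "body": {"plan": [[[0.005,0.001,0.003],[-1.65,8.1,0],0],[[0.005,0.001,0.003],[-1.65,8.1,0],0],[[0.005,0.001,0.003],[-1.65,8.1,0],0],[[0.005,0.001,0.003],[-1.65,8.1,0],0],[[0.008,0.0016,0.004],[-1.3,6.5,0],0],[[0.008,0.0016,0.004],[-1.3,6.5,0],0],[[0.008,0.0016,0.004],[-1.3,6.5,0],0],[[0.006,0.0012,0.003],[-1,4.9,0],0],[[0.006,0.0012,0.003],[-1,4.9,0],0],[[0.003,0.0006,0.001],[-0.6,2.9,0],0],[[0,0,0],[0,0,0],0],[[0,0,0],[0,0,0],0]]}}

```text
clock: 29.4
tcp_pos: [0.5373, 0.1711, 0.2097]
ee_rot: [-0.09, 0.911, -0.039, -0.401]
contact_force: [-0.8, 0.3, -1.9]
width: 0.0197
grip_force: 30.0
```

```bash
python3 - <<'E'
from h import *
report()
for n in("scene","side"):
    c=read_camera(n); save(c,n+"12.png"); sleeves(c)
    if n=="scene": darkmask_bin(c)
s=state(); st=(s["tcp_pos"]+np.array([0,0,.06]),scoop_rot(s["ee_rot"]))
deltas(BIN,[(-85,110,17,22)],start=st)
E
```

```text
29.4 [-0.357  0.88   0.039  1.139 -0.13   1.947  1.453] [0.5373 0.1711 0.2097] [11.3 47.5  0.1] [-0.8  0.3 -1.9]
bowl 10 [[0.63, [356.0, 222.0], 37], [0.62, [330.0, 226.0], 44], [0.56, [361.0, 223.0], 48], [0.56, [340.0, 227.0], 36], [0.53, [348.0, 220.0], 20], [0.46, [341.0, 232.0], 49], [0.45, [350.0, 227.0], 39], [0.45, [342.0, 214.0], 1], [0.41, [356.0, 232.0], 57], [0.37, [361.0, 215.0], 44]]
bin 2 [[0.63, [242.0, 273.0], [11.0, 34.0], 0.021], [0.45, [247.0, 268.0], [-1.0, 45.0], 0.02]]
other 0 []
blob 8 [17. 34. 20.]
bowl 7 [[0.62, [246.0, 252.0], 64], [0.54, [247.0, 256.0], 53], [0.52, [256.0, 251.0], 46], [0.52, [253.0, 266.0], 38], [0.49, [260.0, 258.0], 20], [0.49, [268.0, 258.0], 7], [0.42, [244.0, 264.0], 57]]
bin 0 []
other 1 [[0.28, [346.0, 248.0], [0.399, 0.036, 0.017]]]
(-85, 110, 17, 22) TCP [ 0.48  -0.063  0.192] d [-0.0567, -0.2343, -0.0786] rot [-0.2, -25.7, -22.7]
```

Ten sleeves are in the bowl and two remain in the bin at about (11,34) and (-1,45). Third pass in the +y lane.

Request:
{"method": "send_rows", "body": {"plan": [[[0,0,0.03],[0,0,0],0],[[0,0,0.03],[0,-3,0],0],[[-0.007,-0.033,-0.01],[0,-3.2,-3.2],0],[[-0.007,-0.0335,-0.01],[0,-3.2,-3.2],0],[[-0.007,-0.0335,-0.01],[0,-3.2,-3.2],0],[[-0.007,-0.0335,-0.01],[0,-3.2,-3.2],0],[[-0.007,-0.0335,-0.01],[0,-3.2,-3.2],0],[[-0.007,-0.0335,-0.01],[0,-3.3,-3.3],0],[[-0.007,-0.0335,-0.01],[-0.2,-3.4,-3.3],0],[[0,0,0],[0,0,0],0],[[0,0,0],[0,0,0],0]]}}

```text
clock: 30.98
tcp_pos: [0.4881, -0.0617, 0.2003]
ee_rot: [0.102, 0.976, 0.015, -0.191]
contact_force: [0.3, 0.5, -1.1]
width: 0.0199
grip_force: 30.0
```

```bash
python3 - <<'E'
from h import *
report()
y=17
deltas(BIN,[(-72,11,y,20)])
c=read_camera("scene"); sleeves(c)
E
```

```text
30.975 [-0.05   0.498  0.147  1.683 -0.106  1.351  1.5  ] [ 0.4881 -0.0617  0.2003] [-12.   22.   -0.6] [ 0.3  0.5 -1.1]
(-72, 11, 17, 20) TCP [ 0.49  -0.065  0.09 ] d [0.0022, -0.0032, -0.1102] rot [0.1, -2.1, -0.0]
bowl 10 [[0.56, [334.0, 224.0], 36], [0.54, [339.0, 236.0], 60], [0.51, [358.0, 230.0], 55], [0.49, [356.0, 222.0], 36], [0.46, [355.0, 215.0], 30], [0.45, [330.0, 224.0], 41], [0.44, [350.0, 232.0], 49], [0.43, [345.0, 220.0], 14], [0.43, [364.0, 222.0], 53], [0.4, [341.0, 213.0], 7]]
bin 2 [[0.46, [244.0, 270.0], [4.0, 40.0], 0.015], [0.43, [240.0, 275.0], [17.0, 31.0], 0.02]]
other 0 []
```

Request:
{"method": "send_rows", "body": {"plan": [[[0.0007,-0.0011,-0.0367],[0,-0.7,0],0],[[0.0007,-0.0011,-0.0367],[0,-0.7,0],0],[[0.0008,-0.001,-0.0367],[0,-0.7,0],0],[[0,0,0],[0,0,0],0]]}}

```text
clock: 31.58
tcp_pos: [0.4894, -0.0644, 0.0881]
ee_rot: [0.101, 0.979, 0.016, -0.175]
contact_force: [-0.7, 0.5, -1.1]
width: 0.0195
grip_force: 30.0
```

Request:
{"method": "send_rows", "body": {"plan": [[[0.016,-0.0034,-0.0084],[-0.2,-1,0],0],[[0.0077,-0.0016,-0.0053],[-0.65,-3.2,0],0],[[0.0077,-0.0016,-0.0053],[-0.65,-3.2,0],0],[[0.0131,-0.0027,-0.0097],[-1.2,-5.9,0],0],[[0.0154,-0.0032,-0.0077],[-0.9,-4.4,0],0],[[0,0,0],[0,0,0],0]]}}

```text
clock: 32.33
tcp_pos: [0.5512, -0.0778, 0.0542]
ee_rot: [0.103, 0.995, 0.001, -0.016]
contact_force: [0.3, 0.3, -0.7]
width: 0.0195
grip_force: 30.0
```

```bash
python3 - <<'E'
from h import *
report()
y=17
deltas(BIN,[(40,3,y,1),(52,6,y,0),(62,17,y,-8),(72,28,y,-16),(80,37,y,-18),(81,60,y,-20),(60,110,y,-20),(40,170,y,-20)])
c=read_camera("scene"); sleeves(c); darkmask_bin(c)
E
```

```text
32.325 [-0.045  0.581  0.129  1.917 -0.119  0.684  1.522] [ 0.5512 -0.0778  0.0542] [-11.8   1.9  -0. ] [ 0.3  0.3 -0.7]
(40, 3, 17, 1) TCP [ 0.579 -0.083  0.052] d [0.0278, -0.0056, -0.0023] rot [-0.1, -0.8, 0.0]
(52, 6, 17, 0) TCP [ 0.59  -0.086  0.053] d [0.0109, -0.0023, 0.0012] rot [-0.2, -1.0, 0.0]
(62, 17, 17, -8) TCP [ 0.594 -0.087  0.05 ] d [0.0043, -0.0009, -0.0036] rot [-1.6, -7.8, 0.0]
(72, 28, 17, -16) TCP [ 0.601 -0.088  0.045] d [0.0064, -0.0013, -0.0042] rot [-1.6, -7.8, -0.0]
(80, 37, 17, -18) TCP [ 0.608 -0.089  0.05 ] d [0.0073, -0.0015, 0.0051] rot [-0.4, -2.0, 0.0]
(81, 60, 17, -20) TCP [ 0.609 -0.09   0.07 ] d [0.0006, -0.0001, 0.0191] rot [-0.4, -2.0, -0.0]
(60, 110, 17, -20) TCP [ 0.588 -0.085  0.12 ] d [-0.0206, 0.0043, 0.05] rot [0.0, 0.0, 0.0]
(40, 170, 17, -20) TCP [ 0.568 -0.081  0.18 ] d [-0.0196, 0.0041, 0.06] rot [0.0, 0.0, 0.0]
bowl 10 [[0.63, [343.0, 221.0], 18], [0.62, [341.0, 214.0], 4], [0.61, [337.0, 226.0], 36], [0.6, [360.0, 232.0], 60], [0.48, [339.0, 236.0], 59], [0.45, [352.0, 232.0], 51], [0.4, [360.0, 222.0], 45], [0.38, [360.0, 215.0], 43], [0.37, [357.0, 224.0], 42], [0.36, [334.0, 225.0], 37]]
bin 2 [[0.54, [247.0, 275.0], [17.0, 46.0], 0.075], [0.53, [238.0, 281.0], [32.0, 25.0], 0.019]]
other 1 [[0.23, [181.0, 321.0], [0.754, -0.229, 0.053]]]
blob 81 [-74.  16.  48.]
blob 19 [40. 33. 20.]
```

Request:
{"method": "send_rows", "body": {"plan": [[[0.014,-0.0028,-0.001],[-0.1,-0.4,0],0],[[0.014,-0.0028,-0.001],[-0.1,-0.4,0],0],[[0.011,-0.0023,0.0012],[-0.2,-1,0],0],[[0.0022,-0.0005,-0.0018],[-0.8,-3.9,0],0],[[0.0022,-0.0005,-0.0018],[-0.8,-3.9,0],0],[[0.0032,-0.0007,-0.0021],[-0.8,-3.9,0],0],[[0.0032,-0.0007,-0.0021],[-0.8,-3.9,0],0],[[0.0073,-0.0015,0.0051],[-0.4,-2,0],0],[[0.0006,-0.0001,0.0191],[-0.4,-2,0],0],[[-0.01,0.002,0.025],[0,0,0],0],[[-0.01,0.002,0.025],[0,0,0],0],[[-0.01,0.002,0.03],[0,0,0],0]]}}

```text
clock: 33.92
tcp_pos: [0.5778, -0.084, 0.1494]
ee_rot: [0.102, 0.98, -0.018, 0.172]
contact_force: [0.8, 0.9, -2.5]
width: 0.0197
grip_force: 30.0
```

Request:
{"method": "send_rows", "body": {"plan": [[[-0.01,0.002,0.03],[0,0,0],0],[[0,0,0],[0,0,0],0],[[0,0,0],[0,0,0],0]]}}

```text
clock: 34.3
tcp_pos: [0.568, -0.0819, 0.1783]
ee_rot: [0.102, 0.98, -0.017, 0.172]
contact_force: [-0.2, -0.5, -1.7]
width: 0.0195
grip_force: 30.0
```

```bash
python3 - <<'E'
from h import *
report()
c=read_camera("scene"); save(c,"scene13.png"); sleeves(c); darkmask_bin(c)
deltas(BOWL,[(5,165,0,-18)])
E
```

```text
34.3 [-0.209  0.279  0.268  2.103 -0.039  0.427  1.434] [ 0.568  -0.0819  0.1783] [-11.9 -19.9   0. ] [-0.2 -0.5 -1.7]
bowl 10 [[0.59, [356.0, 224.0], 39], [0.55, [358.0, 231.0], 57], [0.51, [338.0, 226.0], 35], [0.51, [331.0, 227.0], 45], [0.51, [339.0, 235.0], 57], [0.5, [350.0, 231.0], 48], [0.48, [346.0, 221.0], 20], [0.48, [340.0, 216.0], 10], [0.42, [360.0, 214.0], 41], [0.39, [362.0, 218.0], 47]]
bin 0 []
other 2 [[0.61, [240.0, 232.0], [0.635, -0.068, 0.173]], [0.43, [230.0, 233.0], [0.634, -0.088, 0.174]]]
(5, 165, 0, -18) TCP [0.478 0.16  0.178] d [-0.0897, 0.2419, 0.0009] rot [-0.0, 1.8, 23.3]
```

The last two sleeves are in the pan and the bin is empty. I dump them.

Request:
{"method": "send_rows", "body": {"plan": [[[-0.005,0.014,0],[0,0,1.5],0],[[-0.01,0.028,0],[0,0.2,2.5],0],[[-0.0115,0.031,0],[0,0.2,3],0],[[-0.0115,0.031,0],[0,0.2,3],0],[[-0.0115,0.031,0],[0,0.2,3],0],[[-0.0115,0.031,0],[0,0.2,3],0],[[-0.0115,0.031,0],[0,0.2,3],0],[[-0.01,0.026,0],[0,0.2,2.5],0],[[-0.006,0.017,0],[0,0.2,1.5],0],[[0,0,0],[0,0,0],0],[[0,0,0],[0,0,0],0]]}}

```text
clock: 35.78
tcp_pos: [0.4795, 0.1573, 0.1786]
ee_rot: [-0.095, 0.983, 0.016, 0.158]
contact_force: [0.2, -0.6, -1.3]
width: 0.0198
grip_force: 30.0
```

Request:
{"method": "send_rows", "body": {"plan": [[[0.005,0.001,0.003],[-1.65,8.1,0],0],[[0.005,0.001,0.003],[-1.65,8.1,0],0],[[0.005,0.001,0.003],[-1.65,8.1,0],0],[[0.005,0.001,0.003],[-1.65,8.1,0],0],[[0.008,0.0016,0.004],[-1.3,6.5,0],0],[[0.008,0.0016,0.004],[-1.3,6.5,0],0],[[0.008,0.0016,0.004],[-1.3,6.5,0],0],[[0.006,0.0012,0.003],[-1,4.9,0],0],[[0.006,0.0012,0.003],[-1,4.9,0],0],[[0.003,0.0006,0.001],[-0.6,2.9,0],0],[[0,0,0],[0,0,0],0],[[0,0,0],[0,0,0],0]]}}

```text
clock: 37.28
tcp_pos: [0.5386, 0.1693, 0.2097]
ee_rot: [-0.088, 0.911, -0.042, -0.401]
contact_force: [-0.6, 0.0, -0.6]
width: 0.0198
grip_force: 30.0
```

Request:
{"method": "send_rows", "body": {"plan": [[[0,0,0.03],[0,0,0],0],[[0,0,0.04],[0,0,0],0],[[0,0,0],[0,0,0],0],[[0,0,0],[0,0,0],0]]}}

```text
clock: 37.78
tcp_pos: [0.5258, 0.1668, 0.2688]
ee_rot: [-0.088, 0.916, -0.039, -0.39]
contact_force: [0.8, -0.5, -2.0]
width: 0.02
grip_force: 30.0
```

```bash
python3 - <<'E'
from h import *
report()
for n in("scene","side"):
    c=read_camera(n); save(c,n+"14.png"); sleeves(c)
    if n=="scene": darkmask_bin(c)
    else:
      for q in place_of(c,"button_top")[:1]: print(q["conf"],dep(c,q["pixel"]),onz(c,q["pixel"],.172))
I=cv2.imread("pics/scene14.png"); J=cv2.imread("pics/side14.png")
cv2.imwrite("pics/z14.png",np.hstack([cv2.resize(I[170:310,190:400],None,fx=2.3,fy=2.3,interpolation=cv2.INTER_CUBIC),cv2.resize(J[200:340,200:330],None,fx=2.3,fy=2.3,interpolation=cv2.INTER_CUBIC)]))
# mat fit: grey low points of the mat in the side view
M=(.555,-.350,-.05)
deltas(M,[(60,60,0,0)])
E
```

```text
37.775 [-0.292  0.8   -0.096  1.136 -0.077  2.001  1.372] [0.5258 0.1668 0.2688] [11.  46.1 -0.1] [ 0.8 -0.5 -2. ]
bowl 12 [[0.63, [353.0, 213.0], 24], [0.62, [335.0, 225.0], 36], [0.57, [351.0, 223.0], 30], [0.55, [360.0, 221.0], 44], [0.55, [334.0, 226.0], 39], [0.51, [340.0, 213.0], 7], [0.46, [359.0, 215.0], 40], [0.46, [358.0, 230.0], 55], [0.45, [346.0, 220.0], 15], [0.45, [357.0, 222.0], 40], [0.4, [341.0, 237.0], 62], [0.36, [348.0, 231.0], 47]]
bin 0 []
other 2 [[0.58, [293.0, 317.0], [0.779, 0.012, -0.001]], [0.29, [342.0, 170.0], [0.54, 0.177, 0.188]]]
bowl 9 [[0.62, [251.0, 258.0], 40], [0.59, [245.0, 255.0], 60], [0.52, [241.0, 262.0], 62], [0.49, [250.0, 262.0], 41], [0.45, [269.0, 258.0], 6], [0.44, [261.0, 252.0], 34], [0.38, [259.0, 261.0], 20], [0.38, [259.0, 266.0], 30], [0.36, [254.0, 253.0], 44]]
bin 0 []
other 0 []
0.47 [0.53687635 0.32918186 0.17338193] [0.53729042 0.32760406 0.172     ]
(60, 60, 0, 0) TCP [ 0.513 -0.348  0.107] d [-0.0123, -0.5152, -0.1606] rot [3.5, -46.2, -13.2]
```

View pics/z14.png

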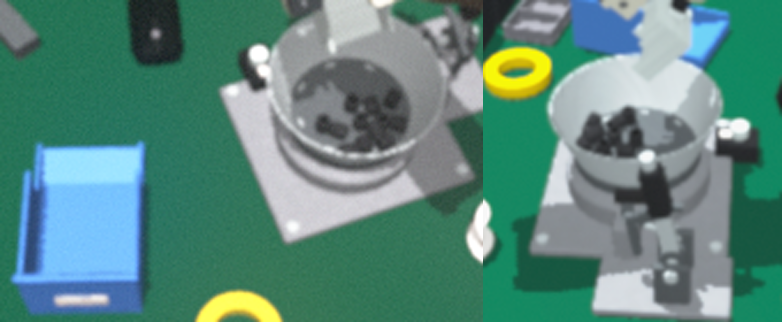

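The bowl holds all 12 sleeves, the bin is empty and the lever is still upright (locked). I carry the scoop back to the mat.

Request:
{"method": "send_rows", "body": {"plan": [[[0,-0.025,-0.005],[0.4,-5.2,-1.5],0],[[0.0014,-0.05,-0.01],[0.4,-5.2,-1.5],0],[[0.0014,-0.05,-0.01],[0.4,-5.2,-1.5],0],[[0.0014,-0.05,-0.01],[0.4,-5.2,-1.5],0],[[0.0014,-0.05,-0.01],[0.4,-5.2,-1.5],0],[[0.0014,-0.05,-0.01],[0.4,-5.2,-1.5],0],[[0.0014,-0.05,-0.01],[0.4,-5.1,-1.5],0],[[0.0014,-0.05,-0.01],[0.4,-5,-1.5],0],[[0.0014,-0.05,-0.01],[0.3,-4.9,-1.2],0],[[0.0014,-0.05,-0.01],[0,0,0],0],[[0.0014,-0.036,-0.01],[0,0,0],0],[[0,0,0],[0,0,0],0]]}}

```text
clock: 39.52
tcp_pos: [0.5378, -0.3474, 0.162]
ee_rot: [0.027, 1.0, 0.001, -0.001]
contact_force: [-0.2, 1.4, -2.5]
width: 0.0195
grip_force: 30.0
```

```bash
python3 - <<'E'
from h import *
np.set_printoptions(precision=4,suppress=True)
report()
c=read_camera("scene")
pts=np.array([onz(c,p,.003)[:2] for p in[(109,217.7),(155,215),(148.3,308.3),(97.3,309)]]); print(pts,pts.mean(0))
deltas((.61,-.348,-.05),[(30,50,0,0),(30,3,0,0)])
E
```

```text
39.525 [ 0.474  0.54   0.024  1.636 -0.015  0.969  2.019] [ 0.5378 -0.3474  0.162 ] [-3.1  0.1  0.1] [-0.2  1.4 -2.5]
[[ 0.4179 -0.3947]
 [ 0.4373 -0.2735]
 [ 0.6891 -0.3087]
 [ 0.6662 -0.4286]] [ 0.5526 -0.3514]
(30, 50, 0, 0) TCP [ 0.538 -0.344  0.097] d [-0.0003, 0.0004, -0.0653] rot [-0.2, -0.1, 0.1]
(30, 3, 0, 0) TCP [ 0.538 -0.344  0.05 ] d [0.0, 0.0, -0.047] rot [0.0, 0.0, 0.0]
```

Request:
{"method": "send_rows", "body": {"plan": [[[0,0,-0.04],[0,0,0],0],[[0,0,-0.035],[0,0,0],0],[[0,0,-0.025],[0,0,0],0],[[0,0,-0.01],[0,0,0],0],[[0,0,-0.001],[0,0,0],0],[[0,0,0],[0,0,0],0]]}}

```text
clock: 40.33
tcp_pos: [0.5407, -0.3437, 0.0538]
ee_rot: [0.024, 1.0, 0.001, 0.001]
contact_force: [0.5, -0.2, -2.1]
width: 0.0198
grip_force: 30.0
```

Request:
{"method": "send_rows", "body": {"plan": [[[0,0,-0.001],[0,0,0],0],[[0,0,0],[0,0,0],0]]}}

```text
clock: 40.58
tcp_pos: [0.5401, -0.3439, 0.0523]
ee_rot: [0.025, 1.0, 0.001, 0.001]
contact_force: [-0.5, 0.4, -1.6]
width: 0.02
grip_force: 30.0
```

Still about 2 mm above; I lower onto the mat, release and rise.

Request:
{"method": "send_rows", "body": {"plan": [[[0,0,-0.0015],[0,0,0],0],[[0,0,-0.001],[0,0,0],0],[[0,0,0],[0,0,0],0]]}}

```text
clock: 40.95
tcp_pos: [0.5398, -0.3436, 0.049]
ee_rot: [0.025, 1.0, 0.001, 0.0]
contact_force: [0.4, -0.1, -1.5]
width: 0.0196
grip_force: 30.0
```

Request:
{"method": "send_rows", "body": {"plan": [[[0,0,0],[0,0,0],0.6],[[0,0,0],[0,0,0],0.6],[[0,0,0],[0,0,0],0.6],[[0,0,0],[0,0,0],0.6],[[0,0,0],[0,0,0],0.6],[[0,0,0],[0,0,0],0.6],[[0,0,0.02],[0,0,0],0.6],[[0,0,0.05],[0,0,0],0.6],[[0,0,0.06],[0,0,0],0.6],[[0,0,0.06],[0,0,0],0.6],[[0,0,0],[0,0,0],0]]}}

```text
clock: 42.32
tcp_pos: [0.5423, -0.3452, 0.2466]
ee_rot: [0.025, 1.0, -0.001, 0.006]
contact_force: [0.4, -0.5, -0.2]
width: 0.0488
grip_force: 0.0
```

```bash
python3 - <<'E'
from h import *
np.set_printoptions(precision=4,suppress=True)
report()
for n in("scene","side","wrist"):
    c=read_camera(n); Q=cloud(c); F=c["frame"].astype(int)
    for q in place_of(c,"scoop")[:1]: print(n,round(q["conf"],2),onz(c,q["pixel"],.003))
    m=(F.max(-1)<60)&(Q[...,2]>.02)&(Q[...,2]<.085)&(abs(Q[...,0]-.53)<.1)&(abs(Q[...,1]+.345)<.07); P=Q[m]
    if len(P)>5: ctr=P.mean(0); u=np.linalg.svd(P-ctr)[2][0]; print("handle",len(P),ctr,u)
    for q in place_of(c,"button_top")[:1]: print(n,"btn",q["conf"],onz(c,q["pixel"],.172),dep(c,q["pixel"]))
E
```

```text
42.325 [ 0.467  0.461  0.027  1.543 -0.016  1.126  2.019] [ 0.5423 -0.3452  0.2466] [-2.8 -0.6 -0.1] [ 0.4 -0.5 -0.2]
scene 0.59 [ 0.6178 -0.3448  0.003 ]
handle 140 [ 0.531  -0.3395  0.054 ] [ 0.9335 -0.0122 -0.3584]
scene btn 0.66 [0.651  0.1661 0.172 ] [0.5949 0.1978 0.0723]
side 0.93 [ 0.6198 -0.3251  0.003 ]
handle 59 [ 0.5312 -0.3327  0.0518] [ 0.9396 -0.0366 -0.3404]
side btn 0.51 [0.5344 0.3286 0.172 ] [0.5341 0.3296 0.1728]
wrist 0.96 [ 0.611  -0.3457  0.003 ]
handle 1239 [ 0.5324 -0.3425  0.0536] [ 0.9446 -0.0459 -0.3251]
```

The scoop lies flat on the mat, where it started. Now to the release button with closed fingers, with the tool tilted along the locked lever.

Request:
{"method": "send_rows", "body": {"plan": [[[0,0.03,0],[0,0,0],0],[[0,0.058,0],[0,1,1],0],[[0,0.058,0],[0,1,1],0],[[0,0.058,0],[0,1,1],0],[[0,0.058,0],[-0.2,1,1],0],[[0,0.058,0],[-0.2,1,1],0],[[0,0.058,0],[-0.2,1,1],0],[[0,0.058,0],[-0.2,1,1],0],[[0,0.058,0],[-0.2,1,1],0],[[0,0.058,0],[-0.2,1,1],0],[[0,0.058,0],[-0.2,1,1.3],0],[[0,0.05,0],[0,1,0],0]]}}

```text
clock: 44.28
tcp_pos: [0.5393, 0.3188, 0.2387]
ee_rot: [-0.066, 0.993, -0.013, -0.096]
contact_force: [0.9, -0.0, -0.1]
width: 0.0003
grip_force: 0.0
```

Request:
{"method": "send_rows", "body": {"plan": [[[0,0.014,0],[0,0,0],0],[[0,0,0],[0,0,0],0],[[0,0,0],[0,0,0],0]]}}

```text
clock: 44.65
tcp_pos: [0.5405, 0.3281, 0.2391]
ee_rot: [-0.064, 0.993, -0.013, -0.095]
contact_force: [-0.1, 0.3, 1.2]
width: 0.0006
grip_force: 0.0
```

```bash
python3 - <<'E'
from h import *
np.set_printoptions(precision=4,suppress=True)
report(); s=state()
t=scoop_rot(s["ee_rot"]).apply([0,0,1]); print("up axis",t,s["width"])
for n in("scene","side","wrist"):
    c=read_camera(n)
    for q in place_of(c,"button_top")[:2]: print(n,"btn",q["conf"],np.round(q["pixel"]),onz(c,q["pixel"],.172),dep(c,q["pixel"]))
b=np.array([.534,.329,.1725]); ax=np.array([.168,.022,.986])
print("d to 20mm off",b+ax*.045-s["tcp_pos"], "rot",np.degrees((Ro.from_euler("ZY",[.13,.17])*scoop_rot(s["ee_rot"]).inv()).as_rotvec()))
E
```

```text
44.65 [-0.472  0.576 -0.196  1.39   0.025  1.36   1.045] [0.5405 0.3281 0.2391] [ 7.3 11.  -0.9] [-0.1  0.3  1.2]
up axis [0.1875 0.0389 0.9815] 0.0005547919956925941
scene btn 0.55 [401. 159.] [0.5277 0.3275 0.172 ] [ 0.4025  0.4189 -0.0019]
side btn 0.42 [274. 268.] [0.5285 0.3266 0.172 ] [0.5284 0.3267 0.1721]
wrist btn 0.69 [141. 244.] [0.5509 0.2311 0.172 ] [0.5769 0.1852 0.0696]
wrist btn 0.51 [272. 242.] [0.5371 0.3248 0.172 ] [0.5279 0.325  0.2214]
d to 20mm off [ 0.001   0.0018 -0.0222] rot [ 0.9971 -1.1491  0.0401]
```

Request:
{"method": "send_rows", "body": {"plan": [[[0,0,-0.022],[0,0,0],0],[[-0.0017,0,-0.01],[0,0,0],0],[[-0.001,0,-0.006],[0,0,0],0],[[0,0,0],[0,0,0],0]]}}

```text
clock: 45.45
tcp_pos: [0.537, 0.3303, 0.2011]
ee_rot: [-0.065, 0.993, -0.013, -0.096]
contact_force: [0.4, 0.3, -0.1]
width: 0.0003
grip_force: 0.0
```

Request:
{"method": "send_rows", "body": {"plan": [[[-0.001,0,-0.005],[0,0,0],0],[[-0.0005,0,-0.003],[0,0,0],0],[[0,0,0],[0,0,0],0]]}}

```text
clock: 45.82
tcp_pos: [0.5355, 0.3302, 0.193]
ee_rot: [-0.065, 0.993, -0.013, -0.096]
contact_force: [-0.6, 0.3, -0.1]
width: 0.0001
grip_force: 0.0
```

```bash
cat > b.py <<'E'
from h import *
np.set_printoptions(precision=4,suppress=True)
report()
for n in("scene","side"):
    c=read_camera(n); Q=cloud(c); F=c["frame"].astype(int)
    for q in place_of(c,"button_top")[:2]: print(n,"btn",round(q["conf"],2),np.round(q["pixel"]),onz(c,q["pixel"],.172),dep(c,q["pixel"]))
    m=(F.max(-1)<60)&(Q[...,2]>.09)&(Q[...,2]<.19)&(abs(Q[...,1]-.328)<.03)&(abs(Q[...,0]-.55)<.06); P=Q[m]
    if len(P): print("grip",len(P),P.mean(0),P.min(0),P.max(0))
    m=(F.min(-1)>110)&(Q[...,2]>.12)&(Q[...,2]<.185)&(abs(Q[...,1]-.328)<.025)&(abs(Q[...,0]-.55)<.06); P=Q[m]
    if len(P): print("bright",len(P),P.mean(0),P.min(0),P.max(0))
save(c,"side_b.png"); I=cv2.imread("pics/side_b.png"); cv2.imwrite("pics/zb.png",cv2.resize(I[220:340,200:330],None,fx=4.5,fy=4.5,interpolation=cv2.INTER_CUBIC))
E
python3 b.py
```

```text
45.825 [-0.475  0.606 -0.199  1.454  0.031  1.265  1.041] [0.5355 0.3302 0.193 ] [ 7.4 11.  -0.8] [-0.6  0.3 -0.1]
grip 100 [0.572  0.3226 0.1157] [0.5496 0.3171 0.0933] [0.5943 0.3365 0.1357]
bright 45 [0.5885 0.3308 0.1394] [0.5431 0.3175 0.1295] [0.6005 0.34   0.1829]
side btn 0.41 [270. 260.] [0.5415 0.3048 0.172 ] [0.5105 0.4243 0.2731]
side btn 0.36 [243. 280.] [0.5804 0.3741 0.172 ] [0.5925 0.34   0.1398]
grip 223 [0.567  0.3374 0.1157] [0.5484 0.3209 0.0937] [0.5895 0.3447 0.1373]
bright 45 [0.5912 0.3369 0.1375] [0.5841 0.3252 0.1275] [0.5997 0.3426 0.1424]
```

The lever has already sprung back to off: the grip and button are at their initial positions. I retreat and verify.

Request:
{"method": "send_rows", "body": {"plan": [[[0,0,0.04],[0,0,0],0],[[-0.03,0,0.05],[0,0,0],0],[[-0.04,0.02,0.03],[0,0,0],0],[[0,0,0],[0,0,0],0],[[0,0,0],[0,0,0],0],[[0,0,0],[0,0,0],0]]}}

```text
clock: 46.78
tcp_pos: [0.4664, 0.3493, 0.3121]
ee_rot: [-0.064, 0.993, -0.013, -0.096]
contact_force: [0.2, -0.2, 0.8]
width: 0.0005
grip_force: 0.0
```

```bash
python3 b.py; python3 - <<'E'
from h import *
np.set_printoptions(precision=4,suppress=True)
c=read_camera("scene"); sleeves(c); print(c["frame"].shape)
for q in place_of(c,"scoop")[:1]: print(q["conf"],onz(c,q["pixel"],.003))
save(c,"sf.png"); I=cv2.imread("pics/sf.png"); J=cv2.imread("pics/zb.png")
cv2.imwrite("pics/zf.png",np.hstack([cv2.resize(I[150:320,90:420],None,fx=1.6,fy=1.6),cv2.resize(J,(270,272))]))
E
```

```text
46.775 [-0.536  0.445 -0.222  1.428 -0.004  1.445  0.955] [0.4664 0.3493 0.3121] [ 7.3 11.1 -0.8] [ 0.2 -0.2  0.8]
scene btn 0.59 [409. 188.] [0.6106 0.3149 0.172 ] [0.5886 0.3332 0.1362]
grip 85 [0.5735 0.3216 0.1168] [0.5543 0.3173 0.0929] [0.5938 0.3335 0.1364]
bright 41 [0.5928 0.3318 0.1356] [0.5818 0.3249 0.1297] [0.6005 0.34   0.1428]
side btn 0.55 [242. 282.] [0.5792 0.3788 0.172 ] [0.593  0.3402 0.1352]
grip 236 [0.5672 0.3374 0.1163] [0.5487 0.3217 0.0919] [0.59   0.3452 0.1369]
bright 44 [0.5913 0.3366 0.1375] [0.5838 0.3252 0.1296] [0.5999 0.3418 0.1443]
bowl 12 [[0.58, [362.0, 223.0], 51], [0.53, [357.0, 229.0], 51], [0.51, [332.0, 227.0], 46], [0.5, [346.0, 218.0], 14], [0.47, [350.0, 230.0], 46], [0.46, [358.0, 217.0], 37], [0.46, [343.0, 216.0], 5], [0.43, [336.0, 226.0], 36], [0.38, [352.0, 220.0], 27], [0.38, [355.0, 221.0], 33], [0.37, [342.0, 236.0], 60], [0.36, [352.0, 214.0], 23]]
bin 0 []
other 1 [[0.23, [180.0, 321.0], [0.754, -0.232, 0.053]]]
(420, 560, 3)
0.81 [ 0.6097 -0.3407  0.003 ]
```

View pics/zf.png

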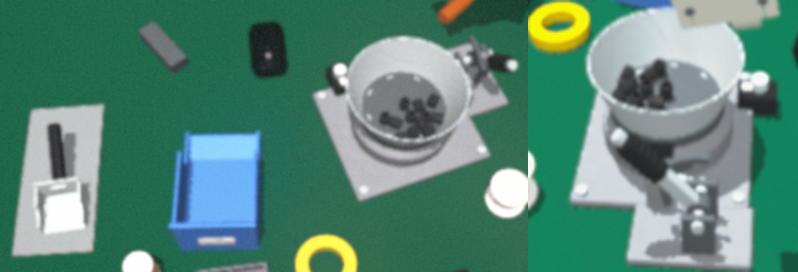

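The bowl (405,105) has all 12 sleeves, the bin (220,190) is empty, the scoop (60,190) lies flat on its mat, and the lever is off.

```bash
python3 -c "
from rig import *
print(hand_in())"
```

```text
the job is handed in; nothing more can be done
None
```

The job is handed in at about 47 s: the last pictures show all 12 sleeves in the bowl, the bin empty, the scoop flat on its mat and the brake off; `hand_in()` returned no verdict.

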